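Tip salvaged capacitors over the bar grate and bin the big one

ROBOT

A 6-joint arm with a two-finger parallel gripper is mounted at the origin on the work surface. World frame = base frame: x ahead of the robot, y to its left, z up, the work surface at z = 0. Lengths are in m, angles in rad, forces in N, time in s.
With the tool pointing down it reaches from about 0.35 to 0.875 m from the base axis. Payload 15.5 kg.
Tool frame: the origin (TCP) lies on the centre line of the jaws, within the pads' length; the fingertips stand 14 mm ahead of it and the grasp point (between the pads) lies 5 mm behind it; x points along the fingers, y is the direction in which the jaws open and shut, and the axes are right-handed (so a half turn about x gives the same grasp; the last joint's range is limited). The gripper opens to 85 mm and grips with 20 to 120 N. Pads are 22 mm wide; open, the fingers measure 114 mm over their backs; the gripper's body (76 mm by 85 mm) begins 54 mm behind the grasp point. The pads swing forward as they close: fully open they stand 13 mm farther back than shut.
Start: joints at [1.02, 0.494, 1.345, -0, 1.302, -0.096], TCP at [0.275, 0.561, 0.221] pointing down, gripper open.
Joint ranges: [-2.91, 2.91], [-0.82, 2.16], [0.22, 2.67], [-1.22, 4.37], [0.12, 2.79], [-3.08, 3.08]. Speed limits (rad/s): [1.89, 1.89, 2.57, 3.01, 3.01, 3.01].

INTERFACE

Orientations are given as a unit quaternion [w, x, y, z].
In Python, from bench import * gives the robot as it stands.
- The arm moves only by the tool play_rows, never from a script. Its argument "steps" is a list of rows, each a list of 7 numbers: the shift along the world's x, y, z in cm, then the turn, a rotation vector about the world's x, y, z in units of 5 degrees (1.0 is 5 degrees), then the opening, from 0 (shut) to 1 (fully open). A call has 1 to 5 rows; each row is the pose to reach, as a shift and turn from the pose commanded when the call began; what a row does not reach only later rows make up. A row lasts 1/12 s, in which the tool goes at most 41.7 mm and 7.16 degrees, less where a joint would pass 70% of its speed; a pose out of reach is approached as far as the arm can. A call with a gripper value outside its range is refused whole. The fingers move at their own pace and stop on an object; "force" is the grip in N (left out, the last holds). Time passes only in rows, so rows that repeat a pose let the fingers close. It gives the time, the measured TCP pose, the force and the opening at its end, in the units of the state.
- read_state(): the state, without advancing time (a new reading comes with each control period).
- get_image(name): name is "side" or "top" or "wrist"; returns (picture, depth): 384x512x3 uint8, red, green, blue; 384x512 float32, m along the optical axis (not along the pixel's ray), 0 where there is no reading.
- calibration(name): a dict with "fx", "fy", "cx", "cy" (pixels), "extrinsics" (4x4, takes a point from world to camera coordinates). Camera axes: x right, y down, z forward; pixel columns grow to the right and rows downward; lengths in m; the calibration is good to about 2 mm. A picture is of the moment at which its call begins: read the wrist's pose just before it. calibration takes no time and is no camera call; for the wrist camera it gives the pose at the moment of the call.
- job_done(): hands the job in, once; it reports no verdict.
The state is a dict: "time": time; "joint_pos": joint angles; "qd": joint speeds; "tau": joint torques, N m; "tool_pos": TCP position; "tool_rot": TCP orientation; "force": force on the tool from outside, world axes, zero at the start; "torque": the same for the moment, N m; "width": opening from 0.0 (shut) to 1.0 (fully open).
Only numpy, scipy, OpenCV 4.12 (cv2) and the standard library are available. Lean on these libraries where they do the work, as an engineer would, in place of code of your own. Each camera call takes 0.05 s, during which the arm holds its last target. There are 200 camera calls.

TASK

Lift the red bar of the sorter's tray to tip its load onto the bar grate, then swing the tray back down: the small black capacitors should all end in the catch box under the bars and the big blue one stay on top. Pick the big one off, stand it on its base, brass terminals up, on the yellow pad and let go; then take it again and lower it (no dropping) into the green bin so that it stands upright there, terminals up. Leave everything else on the bench where it is.

Things in the scene. Friction and masses are not known exactly. Their poses are not given: they have to be found in the camera images.
- sorter: Grey steel sorter fixed on the bench. Origin at bench level; z up, y from the grate towards the loading tray, x across (the tray's hinge direction). Catch box x -80..80, y -78..98 mm; walls 6 mm thick: at x = +-80 up to 130 mm above the bench, at y = -78 (the stop) up to 100 mm, at y = 98 (tray side) 96 mm. Tray hinge axis: along x at y = 98, z = 96 mm.
- grate_mid (a point): Point on the sorter at the middle of the grate's top (sorter x 0, y 10, z 92 mm), axes as the sorter. The grate is two round steel bars 8 mm thick along y at sorter x = -26 and 26, sloping gently down away from the tray: tops 99 mm above the bench at the tray, 85 mm at the stop wall, which rises 15 mm above them. 44 mm clear between bars and beside them.
- tray (a joint): Angle of the aluminium tray about its hinge (rad): 0 down and level (rests there by its weight), grows as the red bar is lifted up and over towards the grate, stop at 1.95. Turns easily; 0.5 kg. Its load has slid out by about 1.8; past about 1.4 it does not fall back by itself. Tray when down: sorter x -71..71, y 98..228 mm, floor top at 100 mm, 3 mm lip at the grate side, other walls up to 141 mm.
- tray_bar (a point): Centre of the tray's red round lifting bar: 12 mm thick, 100 mm long, along the sorter's x, 65 mm outside the tray's outer wall, an arm at each end. At tray = 0 it is 195 mm out from the hinge axis (sorter y) and 34 mm above it, 130 mm above the bench.
- cap_mid (a point): Centre of the big blue capacitor: can 56 mm diameter, 90 mm long, 0.3 kg. Its x axis runs along the can from plain base to terminal end (two 8 mm brass studs, white band). Starts lying in the tray, terminals towards sorter -x; rolls freely. Tipped, it rolls down the bars and lies across them at the stop wall, centre about 115 mm above the bench (rarely it sticks askew between the bars). Stood within 25 deg of upright it settles on its base.
- small0_mid (a point): Small black capacitor 1 of 4, 18 mm diameter, 30 mm long, 20 g, starts standing in the tray. Point: its centre. Drops through the gaps.
- small1_mid (a point): Small black capacitor 2 of 4, 18 mm diameter, 30 mm long, 20 g, starts standing in the tray. Point: its centre. Drops through the gaps.
- small2_mid (a point): Small black capacitor 3 of 4, 18 mm diameter, 30 mm long, 20 g, starts standing in the tray. Point: its centre. Drops through the gaps.
- small3_mid (a point): Small black capacitor 4 of 4, 18 mm diameter, 30 mm long, 20 g, starts standing in the tray. Point: its centre. Drops through the gaps.
- pad: Yellow flat pad fixed on the bench, 120 x 120 x 4 mm. Origin: centre of its underside.
- bin_green: Green open bin fixed on the bench, empty, one of three alike in a row (green, red, grey; their order changes). Outside 86 x 86 x 55 mm high, walls and floor 5 mm. Origin: centre of its underside.
- coil_mid (a point): Copper coil spool, 50 mm diameter, 40 mm tall, in the red bin; leave alone. Point: its centre.
- relay_mid (a point): Black relay, 50 x 40 x 40 mm, in the grey bin; leave alone. Point: its centre.
- multimeter: Orange multimeter 150 x 75 x 32 mm lying on the bench; leave alone. Origin: centre of underside.
- remote: Grey remote control 160 x 45 x 20 mm lying on the bench; leave alone. Origin: centre of underside.
- screwdriver: Screwdriver 180 mm long lying beyond the sorter; leave alone. Its x axis is along it.
- jar: White flux jar with red cap, 60 mm diameter, 85 mm tall, standing at the far side; leave alone. Origin: centre of underside.
- capacitor: The same big blue capacitor (its frame is that of cap_mid).
There are look-alikes about, which are no part of the job. Of the things that look like the pad, the largest one is meant.

How it is judged:
On the way, in this order (a step that is already met when the one before it is completed fails the run):
1. the tray is tipped up over the grate (value of joint tray above 1.3 rad), for 0.1 s.
2. the tray is back down and the big capacitor rests on top of the grate (value of joint tray below 0.12 rad and z of cap_mid in the frame of sorter between 0.09 and 0.16 m and y of cap_mid in the frame of sorter between -0.078 and 0.09 m and x of cap_mid in the frame of sorter between -0.08 and 0.08 m and linear speed of capacitor below 0.1 m/s), for 0.2 s.
3. the big capacitor stands on its base on the yellow pad, terminals up, let go and still (angle between cap_mid's own x axis and vertical below 0.12 rad and contact force between capacitor and pad above 0.5 N and contact force between capacitor and the fingers below 0.2 N and linear speed of capacitor below 0.03 m/s and height (world z) of cap_mid below 0.056 m and horizontal distance between cap_mid and pad below 0.06 m), for 0.2 s.
At the end, for the whole second after the job is handed in: Big capacitor released and still in the green bin, terminals up, on its floor (within 20 mm of centre, tilt under 0.15 rad, centre below 60 mm); all four small ones in the catch box, centres 13 mm or more below the bar tops; tray down (under 0.12 rad) (angle between cap_mid's own x axis and vertical below 0.15 rad and horizontal distance between cap_mid and bin_green below 0.02 m and height (world z) of cap_mid below 0.06 m and linear speed of capacitor below 0.03 m/s and contact force between capacitor and the fingers below 0.2 N and value of joint tray below 0.12 rad and z of small0_mid in the frame of sorter between 0 and 0.072 m and x of small0_mid in the frame of sorter between -0.08 and 0.08 m and y of small0_mid in the frame of sorter between -0.078 and 0.098 m and z of small1_mid in the frame of sorter between 0 and 0.072 m and x of small1_mid in the frame of sorter between -0.08 and 0.08 m and y of small1_mid in the frame of sorter between -0.078 and 0.098 m and z of small2_mid in the frame of sorter between 0 and 0.072 m and x of small2_mid in the frame of sorter between -0.08 and 0.08 m and y of small2_mid in the frame of sorter between -0.078 and 0.098 m and z of small3_mid in the frame of sorter between 0 and 0.072 m and x of small3_mid in the frame of sorter between -0.08 and 0.08 m and y of small3_mid in the frame of sorter between -0.078 and 0.098 m); the robot touches nothing.
It fails at once if something that should be left alone was moved (more than 30 mm) (distance of any of coil_mid, relay_mid, multimeter, remote, screwdriver, jar from where it was at the start of the episode above 0.03 m).
It fails at once if the big capacitor was dropped into the green bin (over 0.7 m/s within the bin) (horizontal distance between cap_mid and bin_green below 0.04 m and height (world z) of cap_mid below 0.1 m and linear speed of capacitor above 0.7 m/s).
It also fails if it takes over 72 s, if anything falls off the work surface, if the arm or the gripper's body presses on something with over 40 N, if the wrist force passes 120 N, or if a joint passes its speed limit or range.

## Working session

There is one attempt and no reset: what is moved stays moved. The work goes in short steps, Python scripts to look and compute and a tool call to move; the robot and the scene stay as the last step left them, time stands still between calls to the robot, and variables do not carry over. Pictures are saved under pics/ and viewed, about 8 in all and at most 12, crops included, and the job is handed in when it is done.

Besides the shell and the picture viewer there is one more tool, called after ">>>" in YAML: its name, and indented under it one key for each argument. play_rows: Moves the arm, as the interface text tells. Its arguments: {"type":"object","properties":{"steps":{"type":"array"},"force":{"type":"number"}},"required":["steps"]}

```bash
mkdir -p pics; ls; cat > h.py <<'E'
from bench import *
import numpy as np, cv2
def snap(n,f):
    p,d=get_image(n); cv2.imwrite('pics/'+f,p[:,:,::-1]); np.savez('pics/'+f[:-4]+'.npz',p=p,d=d); return p,d
def cloud(n,d):
    c=calibration(n); E=np.array(c['extrinsics']); v,u=np.mgrid[:d.shape[0],:d.shape[1]]
    P=np.stack([(u-c['cx'])/c['fx']*d,(v-c['cy'])/c['fy']*d,d],-1)
    W=(P-E[:3,3])@E[:3,:3]; W[d==0]=np.nan; return W
def ray(n,u,v,z):
    c=calibration(n); E=np.array(c['extrinsics']); R=E[:3,:3]; o=-R.T@E[:3,3]
    w=R.T@np.array([(u-c['cx'])/c['fx'],(v-c['cy'])/c['fy'],1]); return o+w*(z-o[2])/w[2]
E
python3 - <<'E'
from h import *
s=read_state(); print(s)
a,_=snap('top','t0.png'); b,_=snap('side','s0.png')
for n in('top','side'):
    E=np.array(calibration(n)['extrinsics']); print(n,-E[:3,:3].T@E[:3,3],E[:3,:3].round(2).tolist())
E
```

```text
pics
{'time': 0.0, 'joint_pos': array([ 1.01947185e+00,  4.94182115e-01,  1.34613174e+00, -1.21299044e-05,
        1.30246632e+00, -9.55089705e-02]), 'qd': array([-2.06747637e-03,  6.17467688e-04,  4.33725487e-04, -3.95665137e-05,
       -3.78471839e-04,  1.50950772e-03]), 'tau': array([-2.24231495e-03, -8.82161808e+01, -3.83877718e+01, -3.52137695e-04,
        1.00569523e-02, -7.25524319e-05]), 'tool_pos': array([0.27493745, 0.56087707, 0.2207007 ]), 'tool_rot': array([ 0.68869251,  0.15936308,  0.68895153, -0.16016188]), 'force': array([-0.2191445 ,  0.3758155 ,  0.42765674]), 'torque': array([0.03152592, 0.04386429, 0.00851738]), 'width': 1.0010418513579935}
top [ 0.34081184 -0.0025698   1.01100667] [[-0.01, -1.0, 0.0], [-0.99, 0.01, -0.15], [0.15, -0.0, -0.99]]
side [-0.06050975 -0.9205968   1.32923421] [[0.86, -0.52, -0.02], [-0.4, -0.64, -0.66], [0.33, 0.57, -0.75]]
```

View pics/t0.png

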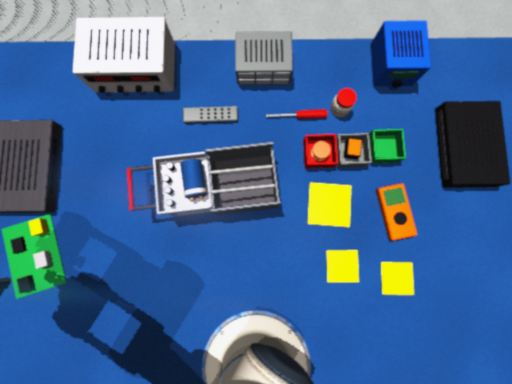

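View pics/s0.png

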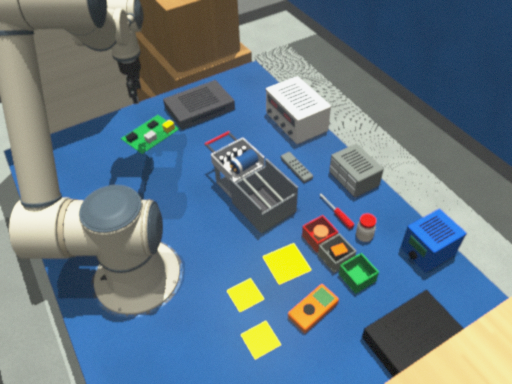

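The top view shows the red lifting bar at (131,187), the blue can at (193,179), the grate at (240,178), and the bins red (321,151), grey (354,149) and green (389,145). Possible confusions:
- **Red:** the bar, the red bin, the screwdriver (310,114) and the jar cap (345,97). I take the bar.
- **Yellow:** pads at (330,204), (343,266) and (397,278). I take the largest, (330,204).
- **Green:** the bin (389,145) and the PCB (34,255).
- **Blue:** the can (193,179) and the box (402,53).

```bash
cat > m.py <<'E'
from h import *
f=np.load('pics/t0.npz'); p,d=f['p'],f['d']; W=cloud('top',d)
hsv=cv2.cvtColor(p,cv2.COLOR_RGB2HSV)
def comp(m,uv):
    n,l,st,c=cv2.connectedComponentsWithStats(m.astype(np.uint8)); v,u=uv[1],uv[0]
    k=l[v-4:v+5,u-4:u+5]; k=np.bincount(k[k>0]).argmax(); return l==k
def rect(q): 
    r=cv2.minAreaRect((q*1000).astype(np.float32)); return np.round(r[0],1),np.round(r[1],1),round(r[2],1)
def plane(m,z):
    v,u=np.nonzero(m); return np.array([ray('top',a,b,z)[:2] for a,b in zip(u,v)])
H,S,V=hsv[...,0],hsv[...,1],hsv[...,2]
red=((H<8)|(H>172))&(S>120)&(V>60); yel=(H>22)&(H<36)&(S>120)&(V>120); grn=(H>45)&(H<85)&(S>100)&(V>50); 
m=comp(red,(131,187)); print('bar',rect(plane(m,.13)),np.nanmedian(W[m],0)); v,u=np.nonzero(m); 
for uv in((330,204),(343,266),(397,278)):
    m=comp(yel,uv); print('yel',rect(plane(m,.004)),np.nanmedian(W[m],0))
m=comp(grn,(375,145)); v,u=np.nonzero(m); q=W[m]; print('grn',np.nanmax(q[:,2]), rect(q[q[:,2]>.048][:,:2]), rect(plane(m,.055)))
# sorter walls by height
reg=np.zeros_like(m); reg[125:225,145:290]=1
z=W[...,2]
q=W[reg&(z>.06)&(z<.2)]; print('sorter',rect(q[:,:2]))
q=W[reg&(z>.12)&(z<.16)]; print('high',rect(q[:,:2]))
m=comp((H>95)&(H<125)&(S>80)&reg&(z>.11),(193,179)); print('cap',rect(W[m][:,:2]),np.nanmax(W[m][:,2]))
b=cv2.resize(p[120:230,115:295],None,fx=4,fy=4,interpolation=cv2.INTER_CUBIC); cv2.imwrite('pics/c1.png',b[:,:,::-1])
E
python3 m.py
```

```text
bar (array([466.4, 312.4]), array([105.3,   7.9]), 6.2) [0.46674987 0.31031529 0.13517673]
yel (array([ 433.5, -214.6]), array([119.5, 119.3]), 85.1) [ 0.43323885 -0.21496814  0.00446858]
yel (array([ 261.7, -244. ]), array([86.6, 84.4]), 89.4) [ 0.26041027 -0.24417285  0.00362814]Traceback (most recent call last):
  File "m.py", line 15, in <module>
    m=comp(yel,uv); print('yel',rect(plane(m,.004)),np.nanmedian(W[m],0))
                                     ~~~~~^^^^^^^^
  File "m.py", line 10, in plane
    v,u=np.nonzero(m); return np.array([ray('top',a,b,z)[:2] for a,b in zip(u,v)])
                                        ~~~^^^^^^^^^^^^^
  File "h.py", line 10, in ray
    c=calibration(n); E=np.array(c['extrinsics']); R=E[:3,:3]; o=-R.T@E[:3,3]
ValueError: time passes only in moves, steps and waits
```

Calibration calls need caching.

```bash
sed -i 's/^def ray/_c={}\ndef cal(n):\n    if n=="wrist": return calibration(n)\n    if n not in _c: _c[n]=calibration(n)\n    return _c[n]\ndef ray/; s/c=calibration(n);/c=cal(n);/' h.py
python3 m.py
```

```text
bar (array([466.4, 312.4]), array([105.3,   7.9]), 6.2) [0.46674987 0.31031529 0.13517673]
yel (array([ 433.5, -214.6]), array([119.5, 119.3]), 85.1) [ 0.43323885 -0.21496814  0.00446858]
yel (array([ 261.7, -244. ]), array([86.6, 84.4]), 89.4) [ 0.26041027 -0.24417285  0.00362814]
yel (array([ 226.4, -394.1]), array([87.3, 86.2]), 89.4) [ 0.22595397 -0.39404071  0.00351144]
grn 0.059708888448130694 (array([ 596. , -376.4]), array([86.1, 88.7]), 1.2) (array([ 593.8, -372.8]), array([95.2, 88.9]), 89.5)
sorter (array([487.9, 110.5]), array([160.9, 336. ]), 6.1)
high (array([488.2, 110.9]), array([161. , 334.8]), 5.8)
cap (array([498.7, 153.7]), array([73.6, 50.5]), 9.4) 0.15911604982714522
```

View pics/c1.png

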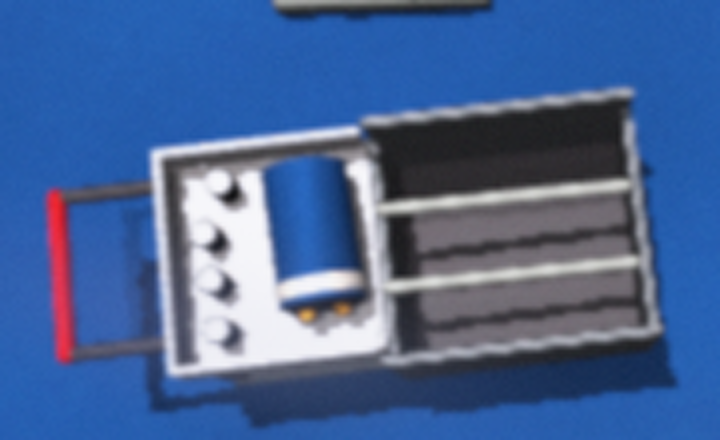

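```bash
cat >> h.py <<'E'
from scipy.spatial.transform import Rotation as Ro
def Rq(q): return Ro.from_quat(q,scalar_first=True)
YAW=np.radians(6.15); O=np.array([.4977,.0211])
def s2w(x,y,z=0): c,s=np.cos(YAW),np.sin(YAW); return np.array([O[0]+c*x-s*y,O[1]+s*x+c*y,z])
def w2s(p): c,s=np.cos(YAW),np.sin(YAW); d=np.array(p)[...,:2]-O; return np.stack([c*d[...,0]+s*d[...,1],-s*d[...,0]+c*d[...,1]],-1)
def st():
    s=read_state(); R=Rq(s['tool_rot']).as_matrix(); print(round(s['time'],2),'tcp',s['tool_pos'].round(4),'x',R[:,0].round(3),'y',R[:,1].round(3),'F',s['force'].round(1),'w',round(s['width'],3),'j',s['joint_pos'].round(2)); return s,R
def to(pos,xa,ya):
    "row numbers to reach pos with tool x axis xa, jaw axis ya"
    s,R=st(); xa=np.array(xa)/np.linalg.norm(xa); ya=np.array(ya,float); ya-=xa*(xa@ya); ya/=np.linalg.norm(ya)
    for g in(1,-1):
        T=np.stack([xa,g*ya,np.cross(xa,g*ya)],1); r=Ro.from_matrix(T@R.T).as_rotvec(degrees=True)/5
        print('to',g,((np.array(pos)-s['tool_pos'])*100).round(2),r.round(2))
E
python3 - <<'E'
from h import *
b=s2w(0,.293,.125); print(b)
uy=s2w(0,1)-s2w(0,0); to(b,[0,0,-1],uy)
for t in np.linspace(0,1.88,11):
    p=s2w(0,.098+.1979*np.cos(t+.1726),.096+.1979*np.sin(t+.1726)); print(round(t,2),((p-s2w(0,.293,.13))*100).round(2))
E
```

```text
[0.4663104  0.31241374 0.125     ]
0.1 tcp [0.2749 0.5609 0.2207] x [-0.001 -0.001 -1.   ] y [ 0.44   0.898 -0.001] F [-0.3 -0.1 -0.5] w 1.004 j [ 1.02  0.49  1.35  0.    1.3  -0.1 ]
to 1 [ 19.14 -24.85  -9.57] [ 0.01 -0.    6.45]
to -1 [ 19.14 -24.85  -9.57] [-0.000e+00 -2.000e-02 -2.955e+01]
0.0 [ 0. -0. -0.]
0.19 [ 0.11 -0.98  3.58]
0.38 [ 0.28 -2.6   6.92]
0.56 [ 0.52 -4.81  9.89]
0.75 [ 0.81 -7.54 12.4 ]
0.94 [  1.15 -10.68  14.35]
1.13 [  1.52 -14.14  15.67]
1.32 [  1.91 -17.77  16.32]
1.5 [  2.31 -21.47  16.28]
1.69 [  2.7  -25.09  15.54]
1.88 [  3.07 -28.51  14.14]
```

>>> play_rows:
  steps:
    - [3.8,-5,0,0,0,1.3,0.5]
    - [7.6,-10,0,0,0,2.6,0.5]
    - [11.4,-15,0,0,0,3.9,0.5]
    - [15.3,-20,0,0,0,5.2,0.5]
    - [19.1,-24.9,0,0,0,6.45,0.5]

```text
time: 0.52
tool_pos: [0.3951, 0.4037, 0.2211]
tool_rot: [0.706, -0.036, 0.706, 0.036]
force: [0.8, 0.2, 0.3]
width: 0.499
```

>>> play_rows:
  steps:
    - [0,0,0,0,0,0,0.5]
    - [0,0,0,0,0,0,0.5]
    - [0,0,0,0,0,0,0.5]
    - [0,0,0,0,0,0,0.5]

```text
time: 0.85
tool_pos: [0.3939, 0.4061, 0.2211]
tool_rot: [0.706, -0.034, 0.706, 0.034]
force: [-0.6, -0.2, 0.4]
width: 0.5
```

```bash
python3 - <<'E'
from h import *
to(s2w(0,.293,.125),[0,0,-1],s2w(0,1)-s2w(0,0))
p,d=snap('wrist','w1.png'); W=cloud('wrist',d); hsv=cv2.cvtColor(p,cv2.COLOR_RGB2HSV); H,S,V=cv2.split(hsv)
m=((H<8)|(H>172))&(S>120)&(V>60); q=W[m]; print(m.sum(),np.nanmedian(q,0)); 
v,u=np.nonzero(m); c=cal('wrist'); r=cv2.minAreaRect(np.stack([u,v],1).astype(np.float32)); print(r)
Q=np.array([ray('wrist',a,b,.136)[:2] for a,b in cv2.boxPoints(r)]) if 0 else None
E
```

```text
0.85 tcp [0.3939 0.4061 0.2211] x [-0.  0. -1.] y [-0.095  0.995  0.   ] F [-0.6 -0.2  0.4] w 0.5 j [ 0.69  0.41  1.49  0.    1.24 -0.97]
to 1 [ 7.24 -9.37 -9.61] [-0.   -0.    0.14]
to -1 [ 7.24 -9.37 -9.61] [-1.000e-02  0.000e+00 -3.586e+01]
936 [0.45068845 0.31199814 0.13376116]
((156.39999389648438, 242.79998779296875), (80.89302825927734, 12.445079803466797), 81.8698959350586)
```

View pics/w1.png

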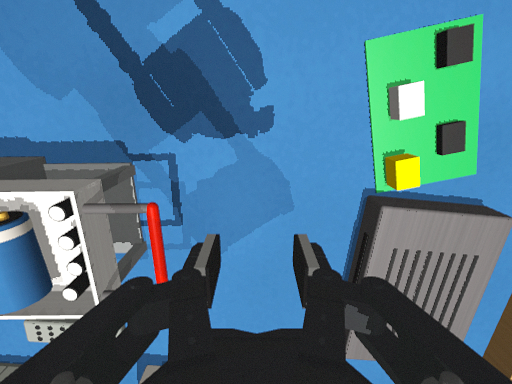

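The wrist view shows the bar clearly, at (157,243), and its y matches my estimate. I'll move over it and descend.

>>> play_rows:
  steps:
    - [2.4,-3.1,0,0,0,0,0.5]
    - [4.8,-6.2,0,0,0,0.1,0.5]
    - [7.2,-9.4,0,0,0,0.1,0.5]
    - [7.2,-9.4,0,0,0,0.1,0.5]
    - [7.2,-9.4,-3,0,0,0.1,0.5]

```text
time: 1.32
tool_pos: [0.47, 0.312, 0.1952]
tool_rot: [0.709, -0.035, 0.704, 0.037]
force: [1.3, 1.7, 0.5]
width: 0.504
```

>>> play_rows:
  steps:
    - [0,0,-2.5,0,0,0,0.5]
    - [0,0,-5,0,0,0,0.5]
    - [0,0,-6.8,0,0,0,0.5]
    - [0,0,-6.8,0,0,0,0.5]

```text
time: 1.65
tool_pos: [0.4643, 0.3113, 0.12]
tool_rot: [0.704, -0.038, 0.708, 0.036]
force: [-0.3, -0.5, -1.0]
width: 0.502
```

```bash
python3 - <<'E'
from h import *
to(s2w(0,.293,.125),[0,0,-1],s2w(0,1)-s2w(0,0))
E
```

```text
1.65 tcp [0.4643 0.3113 0.12  ] x [-0.005 -0.002 -1.   ] y [-0.105  0.994 -0.002] F [-0.3 -0.5 -1. ] w 0.502 j [ 0.48  0.52  1.62  0.    1.   -1.19]
to 1 [0.2  0.11 0.5 ] [ 0.03 -0.06  0.02]
to -1 [0.2  0.11 0.5 ] [ -0.09  -0.04 -35.98]
```

>>> play_rows:
  steps:
    - [0,0,0.4,0,0,0,0]
    - [0,0,0.4,0,0,0,0]
    - [0,0,0.4,0,0,0,0]
    - [0,0,0.4,0,0,0,0]
    - [0,0,0.4,0,0,0,0]
  force: 30

```text
time: 2.07
tool_pos: [0.4669, 0.3117, 0.1282]
tool_rot: [0.707, -0.037, 0.706, 0.037]
force: [0.6, 0.4, -0.5]
width: -0.002
```

>>> play_rows:
  steps:
    - [0.1,-0.5,1.8,0,0,0,0]
    - [0.1,-1,3.6,0,0,0,0]
    - [0.2,-1.8,5.3,0,0,0,0]
    - [0.3,-2.6,6.9,0,0,0,0]
    - [0.3,-2.6,6.9,0,0,0,0]

```text
time: 2.48
tool_pos: [0.471, 0.285, 0.1996]
tool_rot: [0.708, -0.036, 0.705, 0.037]
force: [-0.3, 0.4, 1.0]
width: 0.001
```

The jaws closed to 0, so the bar was missed. I'll look.

```bash
python3 - <<'E'
from h import *
st()
p,d=snap('top','t2.png'); W=cloud('top',d); H,S,V=cv2.split(cv2.cvtColor(p,cv2.COLOR_RGB2HSV))
m=((H<8)|(H>172))&(S>120)&(V>60); m[:,:100]=0; m[:,200:]=0
print(m.sum(),np.nanmedian(W[m],0))
p2,d2=snap('wrist','w2.png'); 
a=cv2.resize(p[110:240,90:300],None,fx=2.4,fy=2.4); a=cv2.copyMakeBorder(a,0,384-a.shape[0],0,0,cv2.BORDER_CONSTANT)
p2=cv2.resize(p2,(300,225)); p2=cv2.copyMakeBorder(p2,0,384-225,0,0,cv2.BORDER_CONSTANT)
cv2.imwrite('pics/c2.png',np.hstack([a,p2])[:,:,::-1])
E
```

```text
2.48 tcp [0.471  0.285  0.1996] x [ 0.004  0.002 -1.   ] y [-0.104  0.995  0.001] F [-0.3  0.4  1. ] w 0.001 j [ 0.44  0.41  1.56 -0.    1.16 -1.24]
74 [0.45756785 0.30856956 0.1350921 ]
```

View pics/c2.png

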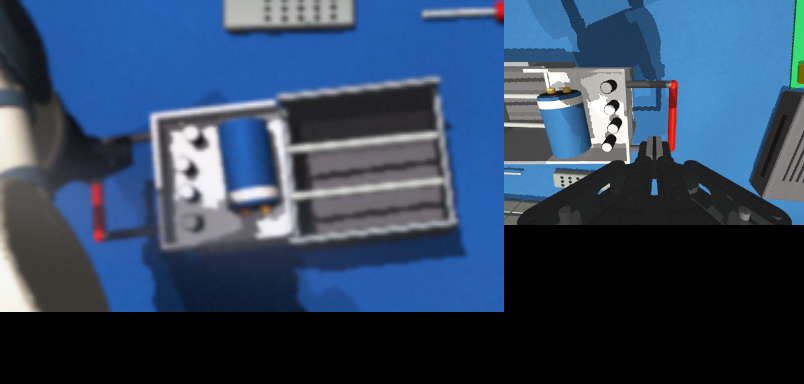

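```bash
python3 - <<'E'
from h import *
s,R=st()
for f,pts in(('w1',[(212,238),(205,255),(300,238),(308,255),(205,290)]),('w2',[(258,240),(254,250),(250,240),(262,255)])):
    z=np.load(f'pics/{f}.npz'); W=cloud('wrist',z['d']); T=(W-s['tool_pos'])@R*1000
    for u,v in pts: print(f,u,v,T[v,u].round(1))
    m=(abs(T[...,1])<60)&(abs(T[...,2])<40)&(T[...,0]<40)&(T[...,0]>-60); q=T[m]; print('max fwd',np.percentile(q[:,0],[50,95,99,99.8]))
    print('z',[ (k,np.nanmin(q[(q[:,0]>k-3)&(q[:,0]<k+3)][:,1:],0).round(),np.nanmax(q[(q[:,0]>k-3)&(q[:,0]<k+3)][:,1:],0).round()) for k in(-15,-5,5,11) if ((q[:,0]>k-3)&(q[:,0]<k+3)).any()])
z=np.load('pics/w2.npz'); W=cloud('wrist',z['d']); p=z['p']; H,S,V=cv2.split(cv2.cvtColor(p,cv2.COLOR_RGB2HSV)); m=((H<8)|(H>172))&(S>150)&(V>60); q=W[m]; print('bar',m.sum(),np.nanpercentile(q,[1,50,99],axis=0).round(4))
E
```

```text
2.58 tcp [0.4699 0.2854 0.1969] x [ 0.001  0.001 -1.   ] y [-0.104  0.995  0.001] F [-0.3 -0.6 -1.4] w -0.001 j [ 0.44  0.41  1.57  0.    1.16 -1.24]
w1 212 238 [-20.  -24.2 -11.3]
w1 205 255 [-38.  -24.7 -11.5]
w1 300 238 [-20.1  23.6 -11.4]
w1 308 255 [-37.9  24.7 -11.5]
w1 205 290 [-50.3 -23.   -1.1]
max fwd [-44.43322902 -18.20871575 -13.44762639 -11.34070832]
z [(-15, array([-33., -13.]), array([32., 10.]))]
w2 258 240 [-22.5   0.8 -11.4]
w2 254 250 [-33.1  -1.2 -11.5]
w2 250 240 [-22.8  -3.5 -11.6]
w2 262 255 [-37.3   2.7 -11.1]
max fwd [-49.68846973 -19.08608466 -14.58713437 -12.45345043]
z [(-15, array([-12., -12.]), array([12., -7.]))]
bar 1486 [[0.4123 0.3007 0.1289]
 [0.46   0.3103 0.1329]
 [0.5161 0.3201 0.1529]]
```

The wrist depth puts the visible fingertips about 13–20 mm behind the reported TCP, which explains the miss. I'll retry about 28 mm lower.

>>> play_rows:
  steps:
    - [-0.4,2.6,0,0,0,0,0.5]
    - [-0.4,2.6,0,0,0,0,0.5]
    - [-0.4,2.6,0,0,0,0,0.5]
    - [-0.4,2.6,-2.5,0,0,0,0.5]
    - [-0.4,2.6,-5,0,0,0,0.5]

```text
time: 3.0
tool_pos: [0.466, 0.3116, 0.1461]
tool_rot: [0.707, -0.037, 0.705, 0.037]
force: [0.1, 0.1, -0.8]
width: 0.499
```

>>> play_rows:
  steps:
    - [0,0,-2.5,0,0,0,0.5]
    - [0,0,-4.7,0,0,0,0.5]
    - [0,0,-4.7,0,0,0,0.5]

```text
time: 3.25
tool_pos: [0.4632, 0.3098, 0.0952]
tool_rot: [0.704, -0.038, 0.708, 0.036]
force: [-1.3, -1.5, -0.8]
width: 0.499
```

>>> play_rows:
  steps:
    - [0,0,0,0,0,0,0]
    - [0,0,0,0,0,0,0]
    - [0,0,0,0,0,0,0]
    - [0,0,0,0,0,0,0]
  force: 30

```text
time: 3.58
tool_pos: [0.4663, 0.3116, 0.1006]
tool_rot: [0.707, -0.037, 0.705, 0.037]
force: [-0.7, -0.4, 3.4]
width: 0.129
```

```bash
python3 - <<'E'
from h import *
st(); p2,d2=snap('wrist','w3.png')
E
```

```text
3.58 tcp [0.4663 0.3116 0.1006] x [ 0.002  0.001 -1.   ] y [-0.105  0.995  0.001] F [-0.7 -0.4  3.4] w 0.129 j [ 0.48  0.55  1.64 -0.    0.95 -1.19]
```

Gripped (11 mm). I'll lift it along the arc.

>>> play_rows:
  steps:
    - [0,-0.4,1.8,0,0,0,0]
    - [0.1,-1,3.6,0,0,0,0]
    - [0.2,-1.7,5.3,0,0,0,0]
    - [0.3,-2.6,6.9,0,0,0,0]
    - [0.4,-3.65,8.45,0,0,0,0]

```text
time: 4.05
tool_pos: [0.47, 0.2765, 0.1859]
tool_rot: [0.707, -0.036, 0.705, 0.038]
force: [-1.0, 13.3, 3.6]
width: 0.127
```

>>> play_rows:
  steps:
    - [0.13,-1.17,1.43,0,0,0,0]
    - [0.27,-2.48,2.74,0,0,0,0]
    - [0.42,-3.9,3.94,0,0,0,0]
    - [0.59,-5.43,4.98,0,0,0,0]
    - [0.76,-7.04,5.89,0,0,0,0]

```text
time: 4.47
tool_pos: [0.4777, 0.2057, 0.2455]
tool_rot: [0.707, -0.036, 0.705, 0.039]
force: [-1.4, 9.8, 12.4]
width: 0.127
```

```bash
python3 - <<'E'
from h import *
st()
E
```

```text
4.47 tcp [0.4777 0.2057 0.2455] x [ 0.004  0.004 -1.   ] y [-0.105  0.994  0.003] F [-1.4  9.8 12.4] w 0.127 j [ 0.29  0.32  1.57  0.    1.25 -1.39]
```

Following well.

>>> play_rows:
  steps:
    - [0.18,-1.7,0.74,0,0,0,0]
    - [0.37,-3.46,1.32,0,0,0,0]
    - [0.56,-5.26,1.73,0,0,0,0]
    - [0.76,-7.09,1.97,0,0,0,0]
    - [0.96,-8.94,2.05,0,0,0,0]

```text
time: 4.88
tool_pos: [0.4873, 0.1147, 0.2648]
tool_rot: [0.707, -0.037, 0.705, 0.037]
force: [0.8, 2.0, 3.0]
width: 0.127
```

>>> play_rows:
  steps:
    - [0.2,-1.85,-0.12,0,0,0,0]
    - [0.4,-3.68,-0.4,0,0,0,0]
    - [0.59,-5.47,-0.86,0,0,0,0]
    - [0.78,-7.21,-1.48,0,0,0,0]
    - [0.9,-8.36,-1.99,0,0,0,0]

```text
time: 5.3
tool_pos: [0.4962, 0.0303, 0.2437]
tool_rot: [0.707, -0.037, 0.706, 0.037]
force: [3.6, 3.5, -5.0]
width: 0.13
```

>>> play_rows:
  steps:
    - [0,0,0,0,0,0,0]
    - [0,0,0,0,0,0,0]
    - [0,0,0,0,0,0,0]
    - [0,0,0,0,0,0,0]
    - [0,0,0,0,0,0,0]

```text
time: 5.72
tool_pos: [0.4961, 0.0311, 0.2441]
tool_rot: [0.707, -0.037, 0.706, 0.037]
force: [-1.5, -6.3, 8.7]
width: 0.126
```

>>> play_rows:
  steps:
    - [0,0,0,0,0,0,0]
    - [0,0,0,0,0,0,0]
    - [0,0,0,0,0,0,0]
    - [0,0,0,0,0,0,0]
    - [0,0,0,0,0,0,0]

```text
time: 6.13
tool_pos: [0.4961, 0.0312, 0.2442]
tool_rot: [0.707, -0.037, 0.706, 0.037]
force: [-2.0, -5.6, 8.5]
width: 0.126
```

```bash
python3 - <<'E'
from h import *
s,R=st(); b=w2s(s['tool_pos']); print(b, 'tray', np.arctan2(s['tool_pos'][2]+.030-.096,b[1]-.098)-.1726)
E
```

```text
6.13 tcp [0.4961 0.0312 0.2442] x [ 0.001 -0.001 -1.   ] y [-0.105  0.995 -0.001] F [-2.  -5.6  8.5] w 0.126 j [-0.06  0.29  1.62 -0.    1.23 -1.73]
[-0.00055803  0.01019095] tray 1.856108335934604
```

>>> play_rows:
  steps:
    - [-0.12,1.15,0.51,0,0,0,0]
    - [-0.31,2.89,1.13,0,0,0,0]
    - [-0.5,4.68,1.59,0,0,0,0]
    - [-0.7,6.51,1.87,0,0,0,0]
    - [-0.9,8.36,1.99,0,0,0,0]

```text
time: 6.55
tool_pos: [0.4869, 0.1159, 0.2641]
tool_rot: [0.707, -0.037, 0.706, 0.037]
force: [2.4, -1.0, 2.3]
width: 0.127
```

>>> play_rows:
  steps:
    - [-0.2,1.85,-0.08,0,0,0,0]
    - [-0.4,3.68,-0.32,0,0,0,0]
    - [-0.59,5.48,-0.73,0,0,0,0]
    - [-0.78,7.24,-1.31,0,0,0,0]
    - [-0.96,8.94,-2.05,0,0,0,0]

```text
time: 6.97
tool_pos: [0.4772, 0.2057, 0.2432]
tool_rot: [0.707, -0.037, 0.706, 0.037]
force: [0.7, 1.0, 2.7]
width: 0.122
```

>>> play_rows:
  steps:
    - [-0.17,1.61,-0.91,0,0,0,0]
    - [-0.34,3.14,-1.95,0,0,0,0]
    - [-0.49,4.56,-3.15,0,0,0,0]
    - [-0.63,5.87,-4.46,0,0,0,0]
    - [-0.76,7.04,-5.89,0,0,0,0]

```text
time: 7.38
tool_pos: [0.4696, 0.2761, 0.1838]
tool_rot: [0.707, -0.037, 0.706, 0.037]
force: [3.5, -1.6, -2.1]
width: 0.127
```

>>> play_rows:
  steps:
    - [-0.1,1.05,-1.55,0,0,0,0]
    - [-0.2,1.95,-3.15,0,0,0,0]
    - [-0.3,2.65,-4.85,0,0,0,0]
    - [-0.4,3.25,-6.65,0,0,0,0]
    - [-0.4,3.65,-8.45,0,0,0,0]

```text
time: 7.8
tool_pos: [0.4658, 0.3119, 0.0991]
tool_rot: [0.707, -0.037, 0.706, 0.037]
force: [1.6, -45.1, 70.9]
width: 0.126
```

>>> play_rows:
  steps:
    - [0,0,0,0,0,0,0]
    - [0,0,0,0,0,0,0]
    - [0,0,0,0,0,0,0.5]
    - [0,0,0,0,0,0,0.5]
    - [0,0,0,0,0,0,0.5]

```text
time: 8.22
tool_pos: [0.4655, 0.3116, 0.0995]
tool_rot: [0.706, -0.037, 0.706, 0.037]
force: [-0.4, 0.3, -0.3]
width: 0.495
```

>>> play_rows:
  steps:
    - [0,0,3,0,0,0,0.5]
    - [0,0,6,0,0,0,0.6]
    - [0,0,10,0,0,0,1]
    - [0,0,14,0,0,0,1]
    - [0,0,14,0,0,0,1]

```text
time: 8.63
tool_pos: [0.4682, 0.313, 0.247]
tool_rot: [0.71, -0.035, 0.703, 0.039]
force: [1.2, 0.2, 1.1]
width: 0.989
```

```bash
python3 - <<'E'
from h import *
st()
p,d=snap('top','t3.png'); W=cloud('top',d); H,S,V=cv2.split(cv2.cvtColor(p,cv2.COLOR_RGB2HSV))
reg=np.zeros(H.shape,bool); reg[125:225,145:290]=1
m=(H>95)&(H<125)&(S>80)&reg&(W[...,2]>.11)
if m.sum()>20:
    q=W[m]; print('cap',cv2.minAreaRect((w2s(q)*1000).astype(np.float32)),np.nanmax(q[:,2]),np.nanmedian(q,0))
a=cv2.resize(p[120:230,115:295],None,fx=4,fy=4,interpolation=cv2.INTER_CUBIC); cv2.imwrite('pics/c3.png',a[:,:,::-1])
E
```

```text
8.63 tcp [0.4682 0.313  0.247 ] x [ 0.01   0.005 -1.   ] y [-0.105  0.994  0.004] F [1.2 0.2 1.1] w 0.989 j [ 0.48  0.38  1.47  0.    1.28 -1.19]
cap ((17.105487823486328, 92.22640228271484), (124.908447265625, 341.9284362792969), 5.388348579406738) 0.14748176423739082 [ 0.52383754 -0.02314596  0.13902546]
```

View pics/c3.png

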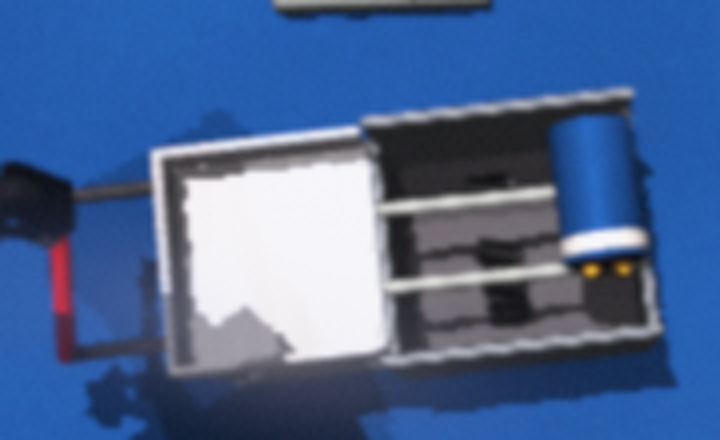

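The can lies across the bars at the stop, terminals (brass, at (592,268) and (624,268)) towards the robot, and the tray is empty. I'll grip it across its diameter with the tool tilted outward, so that a 90° turn about the jaw axis stands it up. First I'll estimate the arm's limits and refine the can's pose.

```bash
python3 - <<'E'
from h import *
D=[(.275,.561,.2207,.494,1.346),(.3939,.4061,.2211,.41,1.49),(.4643,.3113,.12,.52,1.62),(.471,.285,.1996,.41,1.56),(.4663,.3116,.1006,.55,1.64),(.4777,.2057,.2455,.32,1.57),(.4961,.0312,.2442,.29,1.62),(.4682,.313,.247,.38,1.47)]
D=np.array(D); r=np.hypot(D[:,0],D[:,1]); a=D[:,3]; b=a+D[:,4]; n=len(D); o=np.ones(n);z=0*o
A=np.vstack([np.stack([o,z,np.sin(a),np.sin(b),np.cos(b)],1),np.stack([z,o,np.cos(a),np.cos(b),-np.sin(b)],1)])
x,res,_,sv=np.linalg.lstsq(A,np.r_[r,D[:,2]],rcond=None); print('r0,z0-c,a,b,e',x.round(3),'resid',np.abs(A@x-np.r_[r,D[:,2]]).max(),sv.round(3))
f=np.load('pics/t3.npz'); p,d=f['p'],f['d']; W=cloud('top',d); H,S,V=cv2.split(cv2.cvtColor(p,cv2.COLOR_RGB2HSV))
reg=np.zeros(H.shape,bool); reg[140:195,250:282]=1
m=((H>95)&(H<125)&(S>80)&reg&(W[...,2]>.118)).astype(np.uint8); m=cv2.morphologyEx(m,cv2.MORPH_OPEN,np.ones((3,3)))
q=W[m>0]; L=w2s(q)*1000; print('blue local',np.nanpercentile(L,[1,50,99],axis=0).round(1),'z',np.nanpercentile(q[:,2],[1,50,99]).round(4))
top=L[q[:,2]>np.nanpercentile(q[:,2],70)]; l=cv2.fitLine(top.astype(np.float32),cv2.DIST_L2,0,.01,.01).ravel(); print('ridge',l)
br=(H>10)&(H<28)&(S>120)&reg&(W[...,2]>.09); print('brass',(w2s(W[br])*1000).mean(0).round(1),np.nanmedian(W[br][:,2])); 
wh=(S<60)&(V>170)&reg&(W[...,2]>.12); print('white',np.nanpercentile(w2s(W[wh])*1000,[5,50,95],axis=0).round(1))
E
```

```text
r0,z0-c,a,b,e [-0.    -0.088  0.594  0.389  0.115] resid 0.0013848808581634064 [4.89  3.992 0.248 0.248 0.151]
blue local [[-28.4 -75. ]
 [ 22.8 -48. ]
 [ 59.6 -22.7]] z [0.1229 0.1396 0.1461]
ridge [ 9.9974668e-01  2.2508403e-02  2.1210993e+01 -4.7819920e+01]
brass [-33.  -48.6] 0.11671300828240161
white [[-24.4 -72.4]
 [-18.7 -48.5]
 [ 77.9 -26.6]]
```

```bash
python3 - <<'E'
from h import *
G=s2w(.006,-.048,.1165); ux=s2w(1,0)-s2w(0,0); uy=s2w(0,1)-s2w(0,0); t=np.sin(np.radians(20))*ux; t[2]=-np.cos(np.radians(20))
print(G,t); to(G-.078*t,t,uy)
E
```

```text
[ 0.50880779 -0.02598096  0.1165    ] [ 0.34005176  0.03664122 -0.93969262]
8.68 tcp [0.4673 0.3125 0.2437] x [ 0.007  0.004 -1.   ] y [-0.105  0.994  0.003] F [-0.2  0.2 -0.5] w 0.997 j [ 0.48  0.38  1.48  0.    1.28 -1.19]
to 1 [  1.5  -34.14  -5.39] [ 0.38 -3.9   0.02]
to -1 [  1.5  -34.14  -5.39] [  6.33   0.73 -35.4 ]
```

>>> play_rows:
  steps:
    - [0.2,-3.5,1,0,0,0,1]
    - [0.4,-7,2,0.1,-1,0,1]
    - [0.6,-10.5,2,0.1,-1.5,0,1]
    - [0.8,-14,2,0.2,-2,0,1]
    - [1,-17.5,2,0.2,-2.5,0,1]

```text
time: 9.1
tool_pos: [0.4747, 0.135, 0.2589]
tool_rot: [0.78, -0.035, 0.624, 0.039]
force: [1.0, 0.3, 0.5]
width: 0.998
```

>>> play_rows:
  steps:
    - [0.1,-3.5,0,0,-0.4,0,1]
    - [0.2,-7,0,0.1,-0.8,0,1]
    - [0.3,-10.5,0,0.1,-1.1,0,1]
    - [0.4,-14,0,0.2,-1.4,0,1]
    - [0.5,-16.6,0,0.2,-1.4,0,1]

```text
time: 9.52
tool_pos: [0.4792, -0.0315, 0.2586]
tool_rot: [0.816, -0.03, 0.575, 0.042]
force: [0.8, 1.0, -0.4]
width: 1.001
```

>>> play_rows:
  steps:
    - [0,0,-2,0,0,0,1]
    - [0,0,-4,0,0,0,1]
    - [0,0,-6,0,0,0,1]
    - [0,0,-7,0,0,0,1]
    - [0,0,-7,0,0,0,1]

```text
time: 9.93
tool_pos: [0.4788, -0.0292, 0.1867]
tool_rot: [0.815, -0.029, 0.577, 0.042]
force: [-0.6, -1.0, -0.2]
width: 0.999
```

```bash
cat > k.py <<'E'
from h import *
from scipy.optimize import least_squares
P=np.array([-.0,0,.594,.389,.115])
def fk(q,c,zc=-.088):
    a,b=q[1],q[1]+q[2]
    r=P[2]*np.sin(a)+P[3]*np.sin(b)+P[4]*np.cos(b); z=zc+c+P[2]*np.cos(a)+P[3]*np.cos(b)-P[4]*np.sin(b)
    R=Ro.from_euler('ZYZYZ',[q[0],b,q[3],q[4],q[5]]).as_matrix()
    return np.array([r*np.cos(q[0]),r*np.sin(q[0]),z])+c*R[:,2],R
E
python3 - <<'E'
from k import *
s,R=st(); q=s['joint_pos']
for c in(.2,.25,.3): p,F=fk(q,c); print(c,p.round(4),F.round(3).tolist())
print(R.round(3).tolist())
G=s2w(.006,-.048,.1165); ux=s2w(1,0)-s2w(0,0); uy=s2w(0,1)-s2w(0,0); t=np.sin(np.radians(20))*ux; t[2]=-np.cos(np.radians(20))
to(G-.078*t,t,uy)
p,d=snap('wrist','w4.png'); W=cloud('wrist',d); T=(W-s['tool_pos'])@R*1000
for v in range(225,300,8):
    row=T[v]; k=np.nonzero((abs(row[:,1])<62)&(row[:,0]<20)&(abs(row[:,2])<20))[0]
    if len(k): print(v,len(k),k.min(),k.max(),row[k.min()].round(1),row[k.max()].round(1))
H,S,V=cv2.split(cv2.cvtColor(p,cv2.COLOR_RGB2HSV)); m=(H>95)&(H<125)&(S>80)&(W[...,2]>.118)&(W[...,2]<.16); L=w2s(W[m])*1000; z=W[m][:,2]; print('can',np.nanpercentile(L,[1,50,99],axis=0).round(1),np.nanpercentile(z,[50,99]))
E
```

```text
9.93 tcp [ 0.4788 -0.0292  0.1867] x [ 0.329  0.035 -0.944] y [-0.103  0.995  0.001] F [-0.6 -1.  -0.2] w 0.999 j [-0.28  0.22  2.01  0.22  0.62 -2.11]Traceback (most recent call last):
  File "<stdin>", line 3, in <module>
  File "k.py", line 7, in fk
    R=Ro.from_euler('ZYZYZ',[q[0],b,q[3],q[4],q[5]]).as_matrix()
      ~~~~~~~~~~~~~^^^^^^^^^^^^^^^^^^^^^^^^^^^^^^^^^
  File "scipy/spatial/transform/_rotation.pyx", line 1413, in scipy.spatial.transform._rotation.Rotation.from_euler
ValueError: Expected axis specification to be a non-empty string of upto 3 characters, got ZYZYZ
```

```bash
sed -i "s/R=Ro.from_euler.*/R=(Ro.from_euler('ZYZ',[q[0],b,q[3]])*Ro.from_euler('YZ',[q[4],q[5]])).as_matrix()/" k.py
python3 - <<'E'
from k import *
s,R=st(); q=s['joint_pos']
for c in(.2,.25,.3): p,F=fk(q,c); print(c,p.round(4),F.round(3).tolist())
print(R.round(3).tolist())
p,d=snap('wrist','w4.png'); W=cloud('wrist',d); T=(W-s['tool_pos'])@R*1000
for v in range(225,300,8):
    row=T[v]; k=np.nonzero((abs(row[:,1])<62)&(row[:,0]<20)&(abs(row[:,2])<20))[0]
    if len(k): print(v,len(k),k.min(),k.max(),row[k.min()].round(1),row[k.max()].round(1))
H,S,V=cv2.split(cv2.cvtColor(p,cv2.COLOR_RGB2HSV)); m=(H>95)&(H<125)&(S>80)&(W[...,2]>.118)&(W[...,2]<.16); L=w2s(W[m])*1000; z=W[m][:,2]; print('can',np.nanpercentile(L,[1,50,99],axis=0).round(1),np.nanpercentile(z,[50,99]))
E
```

```text
9.93 tcp [ 0.4788 -0.0292  0.1867] x [ 0.329  0.035 -0.944] y [-0.103  0.995  0.001] F [-0.6 -1.  -0.2] w 0.999 j [-0.28  0.22  2.01  0.22  0.62 -2.11]
0.2 [ 0.4193 -0.093   0.176 ] [[0.103, -0.939, 0.329], [-0.995, -0.097, 0.035], [-0.001, -0.331, -0.944]]
0.25 [ 0.4358 -0.0912  0.1788] [[0.103, -0.939, 0.329], [-0.995, -0.097, 0.035], [-0.001, -0.331, -0.944]]
0.3 [ 0.4523 -0.0895  0.1817] [[0.103, -0.939, 0.329], [-0.995, -0.097, 0.035], [-0.001, -0.331, -0.944]]
[[0.329, -0.103, 0.939], [0.035, 0.995, 0.097], [-0.944, 0.001, 0.331]]
249 40 158 355 [-33.3 -49.4 -10.7] [-33.2  49.1 -10.8]
257 68 145 368 [-35.2 -55.6  -7.3] [-35.3  55.2  -7.5]
265 82 139 374 [-41.1 -56.2  -6.5] [-40.6  56.2  -6.3]
273 94 133 380 [-47.7 -56.2  -6.6] [-47.9  55.7  -6.9]
281 102 127 386 [-54.2 -55.9  -7. ] [-53.9  55.7  -7. ]
289 123 112 401 [-65.5 -55.8 -11.6] [-65.6  55.3 -11.8]
297 132 105 408 [-70.4 -55.8 -11.8] [-69.6  56.  -11.4]
can [[ -28.8 -432.9]
 [  15.2  -50. ]
 [ 281.9  -22.8]] [0.13933016 0.14344975]
```

View pics/w4.png

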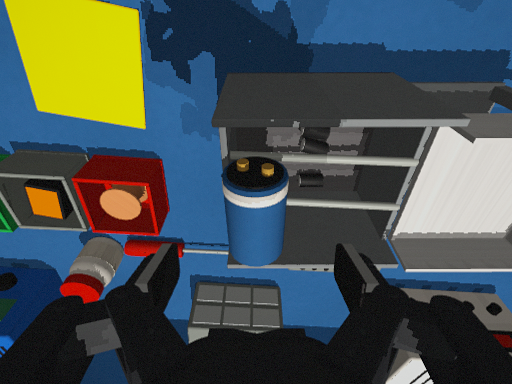

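The wrist view shows the can at (257,215) with its studs up-image, the small capacitors below the bars, and the open fingertips about 28 mm behind the reported TCP. I'll fit the arm model to choose a reachable upright pose.

```bash
cat > k.py <<'E'
from h import *
from scipy.optimize import least_squares
D=[(.2749,.5609,.2207,1.0195,.4942,1.3461,0,1.3025,-.0955),(.3939,.4061,.2211,.69,.41,1.49,0,1.24,-.97),(.4643,.3113,.12,.48,.52,1.62,0,1,-1.19),(.471,.285,.1996,.44,.41,1.56,0,1.16,-1.24),(.4663,.3116,.1006,.48,.55,1.64,0,.95,-1.19),(.4777,.2057,.2455,.29,.32,1.57,0,1.25,-1.39),(.4961,.0312,.2442,-.06,.29,1.62,0,1.23,-1.73),(.4682,.313,.247,.48,.38,1.47,0,1.28,-1.19),(.4788,-.0292,.1867,-.28,.22,2.01,.22,.62,-2.11)]
def rots(q):
    R1=Ro.from_euler('z',q[0]).as_matrix(); R2=R1@Ro.from_euler('y',q[1]).as_matrix(); R3=R2@Ro.from_euler('y',q[2]).as_matrix(); R4=R3@Ro.from_euler('z',q[3]).as_matrix(); R5=R4@Ro.from_euler('y',q[4]).as_matrix(); R6=R5@Ro.from_euler('z',q[5]).as_matrix(); return R1,R2,R3,R4,R5,R6
def basis(q): # columns: z0, d(y lateral), a, b, e, y after j4, c
    R1,R2,R3,R4,R5,R6=rots(q); return np.stack([[0,0,1],R1[:,1],R2[:,2],R3[:,2],R3[:,0],R4[:,1],R5[:,2],R5[:,0]],1)
A=np.vstack([basis(d[3:]) for d in D]); y=np.concatenate([d[:3] for d in D])
A=np.vstack([A,1e-3*np.eye(8)]); y=np.r_[y,np.zeros(8)]
X=np.linalg.lstsq(A,y,rcond=None)[0]
def fk(q):
    return basis(q)@X, rots(q)[-1]
LO=np.array([-2.91,-.82,.22,-1.22,.12,-3.08]); HI=np.array([2.91,2.16,2.67,4.37,2.79,3.08])
def ik(pos,t,u,q0):  # t tool axis, u jaw dir (sign free)
    Rt=np.stack([np.cross(u,t),u,t],1)
    best=None
    for g in(1,-1):
        Tz=np.stack([g*np.cross(u,t),g*u,t],1)
        # tool y corresponds to F column0 negative
        def f(q):
            p,F=fk(q); return np.r_[(p-pos)*5,F[:,2]-t,-F[:,0]-g*u]
        r=least_squares(f,np.clip(q0,LO+.01,HI-.01),bounds=(LO,HI)); 
        if best is None or r.cost<best[0]: best=(r.cost,r.x,g)
    return best
if __name__=='__main__':
    print(X.round(3), np.abs(A@X-y)[:-8].max())
E
python3 k.py
```

```text
[0.251 0.02  0.598 0.388 0.115 0.04  0.343 0.006] 0.0037310687636032958
```

```bash
python3 - <<'E'
from k import *
q0=read_state()['joint_pos']
ux=s2w(1,0)-s2w(0,0); uy=s2w(0,1)-s2w(0,0); t=np.sin(np.radians(20))*ux; t[2]=-np.cos(np.radians(20))
G=s2w(.006,-.048,.1165); print('grasp',ik(G+.028*t,t,uy,q0))
for al in(70,60):
  for az in range(-180,180,20):
    a=np.radians(az); h=np.array([np.cos(a),np.sin(a),0]); t=np.sin(np.radians(al))*h-np.array([0,0,np.cos(np.radians(al))]); u=np.array([-h[1],h[0],0])
    pos=np.array([.4335,-.2146,.062])+.028*t; best=None
    for s in ([0]*6,[-.5,.8,1.6,0,1.5,0],[-.5,.8,1.6,1.5,1.5,-1],[-.5,.8,1.6,-1,1.5,1],[-.5,.5,2,3,1,1],[-.8,.4,2.2,1.5,2,-2]):
        b=ik(pos,t,u,np.array(s,float))
        if best is None or b[0]<best[0]: best=b
    if best[0]<1e-5: print(al,az,best[0].round(7),best[1].round(2),best[2])
E
```

```text
grasp (np.float64(3.2527608524138867e-28), array([-0.24199337,  0.45386518,  2.07456727,  0.39864504,  0.30634594,
       -2.28247086]), 1)
70 -180 0.0 [-0.36  1.13  1.12 -0.39  2.06 -1.89] -1
70 -160 0.0 [-0.23  1.09  1.23 -0.58  1.92 -2.02] -1
70 -140 0.0 [-0.11  1.04  1.39 -0.76  1.74  1.07] 1
70 -120 0.0 [-0.    1.    1.58 -0.95  1.53 -2.05] -1
70 -100 0.0 [ 0.09  0.99  1.8  -1.2   1.33  1.21] 1
70 -60 0.0 [ 0.14  1.17  2.29  4.25  1.35 -1.27] -1
70 -40 0.0 [-0.07  1.5   2.55  3.79  1.97  2.1 ] 1
70 0 0.0 [-0.98  1.35  2.58  2.24  1.7  -2.21] -1
70 20 0.0 [-1.16  1.12  2.33  1.74  1.26 -1.89] -1
70 40 0.0 [-1.18  1.04  2.06  1.25  1.23 -1.53] -1
70 60 0.0 [-1.11  1.03  1.8   0.92  1.4  -1.31] -1
70 80 0.0 [-1.01  1.06  1.57  0.69  1.62 -1.23] -1
70 100 0.0 [-0.89  1.09  1.37  0.49  1.82 -1.25] -1
70 120 0.0 [-0.76  1.13  1.21  0.3   1.99  1.8 ] 1
70 140 0.0 [-0.63  1.15  1.11  0.08  2.1   1.63] 1
70 160 0.0 [-0.5   1.15  1.08 -0.16  2.13 -1.71] -1
60 -180 0.0 [-0.37  1.04  1.2  -0.34  1.9  -1.88] -1
60 -160 0.0 [-0.25  1.    1.3  -0.52  1.77 -2.02] -1
60 -140 0.0 [-0.14  0.96  1.45 -0.7   1.59  1.05] 1
60 -120 0.0 [-0.04  0.91  1.63 -0.89  1.39  1.03] 1
60 -100 0.0 [ 0.04  0.88  1.83 -1.15  1.18  1.12] 1
60 -60 0.0 [ 0.08  1.    2.3   4.2   1.12 -1.42] -1
60 -40 0.0 [-0.11  1.25  2.55  3.65  1.62 -1.22] -1
60 0 0.0 [-0.9   1.15  2.56  2.39  1.44 -2.01] -1
60 20 0.0 [-1.09  0.98  2.34  1.81  1.08 -1.78] -1
60 40 0.0 [-1.13  0.93  2.09  1.25  1.08 -1.44] -1
60 60 0.0 [-1.08  0.93  1.84  0.89  1.26 -1.25] -1
60 80 0.0 [-0.98  0.97  1.62  0.64  1.48 -1.2 ] -1
60 100 0.0 [-0.87  1.    1.43  0.45  1.68  1.91] 1
60 120 0.0 [-0.75  1.04  1.28  0.27  1.84  1.79] 1
60 140 0.0 [-0.63  1.06  1.19  0.07  1.94  1.63] 1
60 160 0.0 [-0.5   1.06  1.17 -0.14  1.96  1.44] 1
```

```bash
python3 - <<'E'
from k import *
ux=s2w(1,0)-s2w(0,0); uy=s2w(0,1)-s2w(0,0); t=np.sin(np.radians(20))*ux; t[2]=-np.cos(np.radians(20))
G=s2w(.006,-.0485,.1165); to(G+.028*t,t,uy)
E
```

```text
9.98 tcp [ 0.4795 -0.0293  0.188 ] x [ 0.331  0.035 -0.943] y [-0.103  0.995  0.001] F [ 0.5 -0.2 -0. ] w 1.001 j [-0.28  0.22  2.    0.22  0.62 -2.11]
to 1 [ 3.89  0.39 -9.79] [ 0.01 -0.11  0.04]
to -1 [ 3.89  0.39 -9.79] [ 12.06   1.29 -33.85]
```

>>> play_rows:
  steps:
    - [1.0,0.1,-2.0,0,-0.1,0,1]
    - [1.8,0.2,-4.0,0,-0.1,0,1]
    - [2.6,0.3,-6.0,0,-0.1,0,1]
    - [3.2,0.3,-7.8,0,-0.1,0,1]
    - [3.9,0.4,-9.8,0,-0.1,0,1]

```text
time: 10.4
tool_pos: [0.5205, -0.0256, 0.0914]
tool_rot: [0.819, -0.031, 0.571, 0.042]
force: [0.9, -0.1, 0.2]
width: 1.003
```

>>> play_rows:
  steps:
    - [0,0,0,0,0,0,1]
    - [0,0,0,0,0,0,1]
    - [0,0,0,0,0,0,1]

```text
time: 10.65
tool_pos: [0.5197, -0.0255, 0.0924]
tool_rot: [0.819, -0.03, 0.572, 0.042]
force: [0.4, 0.4, 0.3]
width: 1.005
```

```bash
python3 - <<'E'
from k import *
ux=s2w(1,0)-s2w(0,0); uy=s2w(0,1)-s2w(0,0); t=np.sin(np.radians(20))*ux; t[2]=-np.cos(np.radians(20))
G=s2w(.006,-.0485,.1165); to(G+.028*t,t,uy)
E
```

```text
10.65 tcp [ 0.5197 -0.0255  0.0924] x [ 0.343  0.034 -0.939] y [-0.104  0.995 -0.002] F [0.4 0.4 0.3] w 1.005 j [-0.24  0.45  2.04  0.36  0.34 -2.23]
to 1 [-0.13  0.01 -0.22] [0.02 0.03 0.04]
to -1 [-0.13  0.01 -0.22] [ 12.28   1.27 -33.79]
```

>>> play_rows:
  steps:
    - [0,0,0,0,0,0,0.4]
    - [0,0,0,0,0,0,0.4]
    - [0,0,0,0,0,0,0.4]
    - [0,0,0,0,0,0,0.4]
    - [0,0,0,0,0,0,0.4]
  force: 60

```text
time: 11.07
tool_pos: [0.5202, -0.0255, 0.0926]
tool_rot: [0.819, -0.03, 0.571, 0.042]
force: [-2.0, 5.8, 14.5]
width: 0.634
```

>>> play_rows:
  steps:
    - [0,0,1,0,0,0,0.4]
    - [0,0,2,0,0,0,0.4]
    - [0,0,4,0,0,0,0.4]
    - [0,0,6,0,0,0,0.4]
    - [0,0,8,0,0,0,0.4]

```text
time: 11.48
tool_pos: [0.5189, -0.0257, 0.1723]
tool_rot: [0.818, -0.03, 0.572, 0.042]
force: [0.1, 0.0, -2.1]
width: 0.634
```

```bash
python3 - <<'E'
from k import *
st(); p,d=snap('wrist','w5.png'); a,_=snap('top','t5.png')
b=cv2.resize(a[120:230,145:325],None,fx=2.4,fy=2.4); p=cv2.resize(p,(352,264)); cv2.imwrite('pics/c5.png',np.hstack([p,b[:264]])[:,:,::-1])
E
```

```text
11.48 tcp [ 0.5189 -0.0257  0.1723] x [ 0.341  0.034 -0.939] y [-0.103  0.995 -0.002] F [ 0.1  0.  -2.1] w 0.634 j [-0.24  0.29  1.95  0.21  0.58 -2.07]
```

View pics/c5.png

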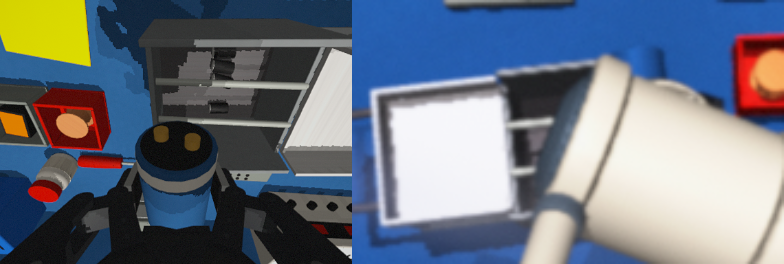

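The can is held (54 mm opening). I'll plan the combined turn and carry, checking it with the arm model.

```bash
cat > plan.py <<'E'
from k import *
from scipy.spatial.transform import Slerp
def plan(G0,G1,R0,R1,off,n,q0,opn,per=5):
    "n rows from (G0,R0) to (G1,R1), prints calls relative to each call's start; checks joints"
    sl=Slerp([0,1],Ro.from_matrix([R0,R1])); q=q0; L=[(G0+off*R0[:,0],R0)]
    for k in range(1,n+1):
        R=sl(k/n).as_matrix(); G=G0+(G1-G0)*k/n; pos=G+off*R[:,0]; L.append((pos,R))
        F=lambda q:np.r_[(fk(q)[0]-pos)*5,fk(q)[1][:,2]-R[:,0],-fk(q)[1][:,0]-R[:,1]]
        r=least_squares(F,np.clip(q,LO+.001,HI-.001),bounds=(LO,HI)); dq=np.abs(r.x-q); q=r.x
        if k%per==0 or dq[:3].max()>.11 or dq[3:].max()>.17 or r.cost>1e-5: print('  ',k,'cost %.1e'%r.cost,q.round(2),'dq',dq.max().round(2),'pos',pos.round(3))
    for i in range(0,n,per):
        b,B=L[i]; print([[*((p-b)*100).round(1).tolist(),*(Ro.from_matrix(R@B.T).as_rotvec(degrees=True)/5).round(2).tolist(),opn] for p,R in L[i+1:i+per+1]])
    return L,q
E
python3 - <<'E'
from plan import *
s,R0=st(); G0=s['tool_pos']-.028*R0[:,0]; a=np.radians(90); h=np.array([0,1,0.])
t=np.sin(np.radians(70))*h-np.array([0,0,np.cos(np.radians(70))]); yv=np.array([1,0,0.]); R1=np.stack([t,yv,np.cross(t,yv)],1)
U=R0; can=-( s2w(1,0)-s2w(0,0)); print('can axis after', (R1@R0.T@can).round(3))
Gm=G0+[0,0,.08]
print('lift'); L,q=plan(G0,Gm,R0,R0,.028,3,s['joint_pos'],.4)
print('turn'); L,q=plan(Gm,np.array([.4335,-.2146,.20]),R0,R1,.028,25,q,.4)
print('down'); plan(np.array([.4335,-.2146,.20]),np.array([.4335,-.2146,.065]),R1,R1,.028,5,q,.4)
E
```

```text
11.58 tcp [ 0.5208 -0.026   0.1744] x [ 0.346  0.033 -0.938] y [-0.103  0.995 -0.003] F [-1.   0.6 -3.1] w 0.636 j [-0.24  0.29  1.95  0.21  0.58 -2.08]
can axis after [-0.004 -0.006  1.   ]
lift
[[0.0, 0.0, 2.7, 0.0, 0.0, 0.0, 0.4], [0.0, 0.0, 5.3, 0.0, 0.0, 0.0, 0.4], [0.0, 0.0, 8.0, 0.0, 0.0, 0.0, 0.4]]
turn
   5 cost 8.0e-19 [-0.4   0.28  1.72  0.26  1.12 -1.89] dq 0.06 pos [ 0.499 -0.059  0.237]
   10 cost 4.3e-20 [-0.55  0.42  1.61  0.34  1.39 -1.73] dq 0.05 pos [ 0.479 -0.091  0.223]
   15 cost 1.1e-21 [-0.68  0.58  1.53  0.42  1.61 -1.55] dq 0.04 pos [ 0.461 -0.122  0.211]
   20 cost 2.0e-23 [-0.82  0.73  1.48  0.51  1.77 -1.35] dq 0.04 pos [ 0.446 -0.154  0.2  ]
   25 cost 2.2e-24 [-0.94  0.87  1.47  0.62  1.88 -1.11] dq 0.05 pos [ 0.434 -0.188  0.19 ]
[[-0.4, -0.7, -0.4, 0.53, 0.59, -0.59, 0.4], [-0.9, -1.3, -0.7, 1.07, 1.18, -1.18, 0.4], [-1.3, -2.0, -1.1, 1.6, 1.77, -1.77, 0.4], [-1.7, -2.6, -1.4, 2.14, 2.36, -2.36, 0.4], [-2.2, -3.3, -1.7, 2.67, 2.95, -2.94, 0.4]]
[[-0.4, -0.6, -0.3, 0.53, 0.59, -0.59, 0.4], [-0.8, -1.3, -0.6, 1.07, 1.18, -1.18, 0.4], [-1.2, -1.9, -0.9, 
[... 360 characters left out ...]
59, -0.59, 0.4], [-0.6, -1.3, -0.4, 1.07, 1.18, -1.18, 0.4], [-0.9, -1.9, -0.6, 1.6, 1.77, -1.77, 0.4], [-1.2, -2.6, -0.8, 2.14, 2.36, -2.36, 0.4], [-1.5, -3.2, -1.0, 2.67, 2.95, -2.94, 0.4]]
[[-0.3, -0.7, -0.2, 0.53, 0.59, -0.59, 0.4], [-0.5, -1.3, -0.4, 1.07, 1.18, -1.18, 0.4], [-0.8, -2.0, -0.6, 1.6, 1.77, -1.77, 0.4], [-1.0, -2.7, -0.8, 2.14, 2.36, -2.36, 0.4], [-1.2, -3.4, -1.0, 2.67, 2.95, -2.94, 0.4]]
down
   5 cost 2.1e-19 [-0.95  1.07  1.46  0.59  1.73 -1.23] dq 0.04 pos [ 0.434 -0.188  0.055]
[[0.0, 0.0, -2.7, 0.0, 0.0, 0.0, 0.4], [0.0, 0.0, -5.4, 0.0, 0.0, 0.0, 0.4], [0.0, 0.0, -8.1, 0.0, 0.0, 0.0, 0.4], [0.0, 0.0, -10.8, 0.0, 0.0, 0.0, 0.4], [0.0, 0.0, -13.5, 0.0, 0.0, 0.0, 0.4]]
```

>>> play_rows:
  steps:
    - [0,0,2.7,0,0,0,0.4]
    - [0,0,5.3,0,0,0,0.4]
    - [0,0,8,0,0,0,0.4]
    - [0,0,8,0,0,0,0.4]

```text
time: 11.92
tool_pos: [0.5213, -0.026, 0.2554]
tool_rot: [0.82, -0.031, 0.57, 0.042]
force: [1.7, -0.3, -0.5]
width: 0.633
```

>>> play_rows:
  steps:
    - [-0.4,-0.7,-0.4,0.53,0.59,-0.59,0.4]
    - [-0.9,-1.3,-0.7,1.07,1.18,-1.18,0.4]
    - [-1.3,-2.0,-1.1,1.6,1.77,-1.77,0.4]
    - [-1.7,-2.6,-1.4,2.14,2.36,-2.36,0.4]
    - [-2.2,-3.3,-1.7,2.67,2.95,-2.94,0.4]

```text
time: 12.33
tool_pos: [0.4971, -0.0586, 0.2332]
tool_rot: [0.734, 0.145, 0.663, 0.007]
force: [-0.1, 1.1, -1.7]
width: 0.634
```

>>> play_rows:
  steps:
    - [-0.4,-0.6,-0.3,0.53,0.59,-0.59,0.4]
    - [-0.8,-1.3,-0.6,1.07,1.18,-1.18,0.4]
    - [-1.2,-1.9,-0.9,1.6,1.77,-1.77,0.4]
    - [-1.6,-2.5,-1.2,2.14,2.36,-2.36,0.4]
    - [-2.0,-3.2,-1.4,2.67,2.95,-2.94,0.4]

```text
time: 12.75
tool_pos: [0.4771, -0.0906, 0.219]
tool_rot: [0.616, 0.312, 0.722, -0.029]
force: [0.3, 0.1, -2.6]
width: 0.637
```

>>> play_rows:
  steps:
    - [-0.4,-0.6,-0.3,0.53,0.59,-0.59,0.4]
    - [-0.7,-1.3,-0.5,1.07,1.18,-1.18,0.4]
    - [-1.1,-1.9,-0.7,1.6,1.77,-1.77,0.4]
    - [-1.5,-2.5,-1.0,2.14,2.36,-2.36,0.4]
    - [-1.8,-3.1,-1.2,2.67,2.95,-2.94,0.4]

```text
time: 13.17
tool_pos: [0.4592, -0.1218, 0.2069]
tool_rot: [0.47, 0.464, 0.748, -0.063]
force: [0.0, 0.1, -2.5]
width: 0.638
```

>>> play_rows:
  steps:
    - [-0.3,-0.6,-0.2,0.53,0.59,-0.59,0.4]
    - [-0.6,-1.3,-0.4,1.07,1.18,-1.18,0.4]
    - [-0.9,-1.9,-0.6,1.6,1.77,-1.77,0.4]
    - [-1.2,-2.6,-0.8,2.14,2.36,-2.36,0.4]
    - [-1.5,-3.2,-1.0,2.67,2.95,-2.94,0.4]

```text
time: 13.58
tool_pos: [0.4445, -0.1539, 0.1969]
tool_rot: [0.302, 0.595, 0.739, -0.094]
force: [-0.4, 0.1, -2.5]
width: 0.633
```

>>> play_rows:
  steps:
    - [-0.3,-0.7,-0.2,0.53,0.59,-0.59,0.4]
    - [-0.5,-1.3,-0.4,1.07,1.18,-1.18,0.4]
    - [-0.8,-2.0,-0.6,1.6,1.77,-1.77,0.4]
    - [-1.0,-2.7,-0.8,2.14,2.36,-2.36,0.4]
    - [-1.2,-3.4,-1.0,2.67,2.95,-2.94,0.4]

```text
time: 14.0
tool_pos: [0.4325, -0.1878, 0.1868]
tool_rot: [0.12, 0.698, 0.695, -0.121]
force: [-0.0, -0.1, -3.3]
width: 0.634
```

```bash
python3 - <<'E'
from plan import *
s,R=st(); G=s['tool_pos']-.028*R[:,0]; print('G',G); h=np.array([0,1,0.])
t=np.sin(np.radians(70))*h-np.array([0,0,np.cos(np.radians(70))]); to(np.array([.4335,-.2146,.20])+.028*t,t,[1,0,0])
p,d=snap('side','s6.png'); W=cloud('side',d); H,S,V=cv2.split(cv2.cvtColor(p,cv2.COLOR_RGB2HSV))
m=(H>95)&(H<125)&(S>80)&(np.linalg.norm(W-G,axis=2)<.09)&(W[...,2]>.1); q=W[m]; print('can px',m.sum(),np.nanpercentile(q,[2,50,98],axis=0).round(3))
v,u=np.nonzero(m); c=(int(u.mean()),int(v.mean())); print(c)
a=p[max(0,c[1]-90):c[1]+90,max(0,c[0]-120):c[0]+120]; cv2.imwrite('pics/c6.png',cv2.resize(a,None,fx=3,fy=3)[:,:,::-1])
E
```

```text
14.0 tcp [ 0.4325 -0.1878  0.1868] x [ 0.004  0.942 -0.336] y [ 1.    -0.004 -0.001] F [-0.  -0.1 -3.3] w 0.634 j [-0.96  0.87  1.42  0.62  1.94 -1.08]
G [ 0.43242134 -0.21416314  0.1962436 ]
14.0 tcp [ 0.4325 -0.1878  0.1868] x [ 0.004  0.942 -0.336] y [ 1.    -0.004 -0.001] F [-0.  -0.1 -3.3] w 0.634 j [-0.96  0.87  1.42  0.62  1.94 -1.08]
to 1 [ 0.1  -0.05  0.36] [-0.07 -0.01  0.05]
to -1 [ 0.1  -0.05  0.36] [  0.07  33.84 -12.19]
can px 4 [[ 0.372 -0.248  0.205]
 [ 0.373 -0.246  0.214]
 [ 0.374 -0.243  0.218]]
(276, 239)
```

View pics/c6.png

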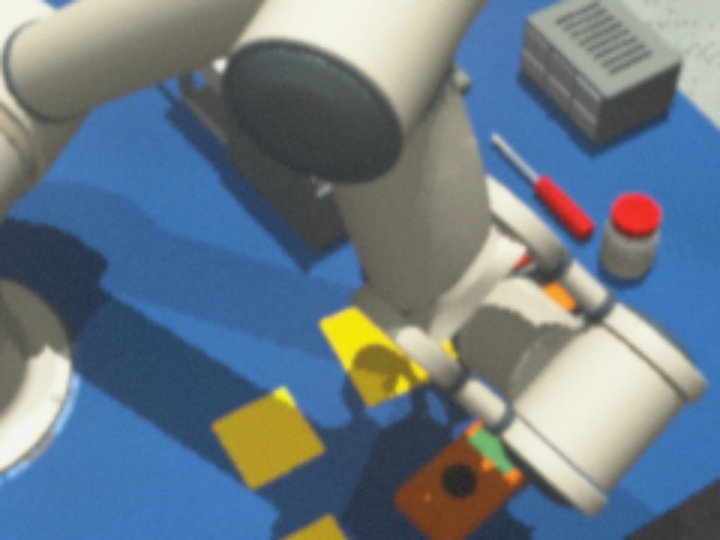

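>>> play_rows:
  steps:
    - [0,0,-2.5,0,0,0,0.4]
    - [0,0,-5,0,0,0,0.4]
    - [0,0,-7.5,0,0,0,0.4]
    - [0,0,-10,0,0,0,0.4]
    - [0,0,-12,0,0,0,0.4]

```text
time: 14.47
tool_pos: [0.4323, -0.1869, 0.0656]
tool_rot: [0.122, 0.697, 0.696, -0.121]
force: [-0.5, 0.1, -1.6]
width: 0.63
```

>>> play_rows:
  steps:
    - [0,0,-0.3,0,0,0,0.4]
    - [0,0,-0.5,0,0,0,0.4]
    - [0,0,-0.5,0,0,0,0.4]

```text
time: 14.72
tool_pos: [0.4326, -0.1875, 0.0634]
tool_rot: [0.122, 0.697, 0.696, -0.121]
force: [-0.2, 0.2, -2.5]
width: 0.633
```

```bash
python3 - <<'E'
from plan import *
s,R=st(); 
p,d=snap('wrist','w7.png'); a,_=snap('top','t7.png'); b=cv2.resize(a[130:260,280:440],None,fx=2.2,fy=2.2); p=cv2.resize(p,(381,286)); cv2.imwrite('pics/c7.png',np.hstack([p,b])[:,:,::-1])
E
```

```text
14.72 tcp [ 0.4326 -0.1875  0.0634] x [ 0.001  0.941 -0.339] y [ 1.    -0.001  0.002] F [-0.2  0.2 -2.5] w 0.633 j [-0.96  1.05  1.41  0.59  1.79 -1.19]
```

View pics/c7.png

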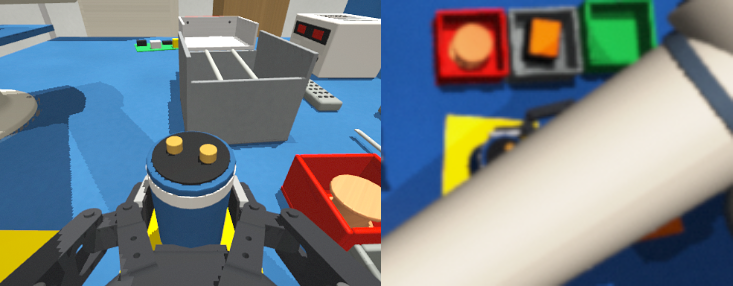

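The can is upright between the fingers, studs up at (175,145) and (208,153), over the yellow pad. Lowering it to contact.

>>> play_rows:
  steps:
    - [0,0,-0.4,0,0,0,0.4]
    - [0,0,-0.8,0,0,0,0.4]
    - [0,0,-1.2,0,0,0,0.4]
    - [0,0,-1.2,0,0,0,0.4]
    - [0,0,-1.2,0,0,0,0.4]

```text
time: 15.23
tool_pos: [0.4325, -0.1876, 0.0511]
tool_rot: [0.122, 0.697, 0.696, -0.121]
force: [-0.1, -0.4, -3.4]
width: 0.634
```

>>> play_rows:
  steps:
    - [0,0,-0.1,0,0,0,0.4]
    - [0,0,-0.2,0,0,0,0.4]
    - [0,0,-0.3,0,0,0,0.4]
    - [0,0,-0.3,0,0,0,0.4]

```text
time: 15.57
tool_pos: [0.4326, -0.1873, 0.0496]
tool_rot: [0.121, 0.697, 0.696, -0.12]
force: [1.6, -0.3, 13.0]
width: 0.633
```

>>> play_rows:
  steps:
    - [0,0,0.1,0,0,0,0.7]
    - [0,0,0.1,0,0,0,0.8]
    - [0,0,0.1,0,0,0,1]
    - [0,0,0.1,0,0,0,1]
    - [0,0,0.1,0,0,0,1]

```text
time: 15.98
tool_pos: [0.4325, -0.1876, 0.0492]
tool_rot: [0.122, 0.697, 0.696, -0.121]
force: [0.2, 1.0, 1.4]
width: 1.002
```

>>> play_rows:
  steps:
    - [0,-1.5,0.6,0,0,0,1]
    - [0,-3,1.2,0,0,0,1]
    - [0,-5,1.9,0,0,0,1]
    - [0,-7.5,2.8,0,0,0,1]
    - [0,-10,4,0,0,0,1]

```text
time: 16.4
tool_pos: [0.4323, -0.2882, 0.0894]
tool_rot: [0.121, 0.697, 0.696, -0.121]
force: [-0.7, -0.8, -0.7]
width: 0.997
```

```bash
python3 - <<'E'
from plan import *
s,R=st(); 
p,d=snap('wrist','w8.png'); W=cloud('wrist',d); H,S,V=cv2.split(cv2.cvtColor(p,cv2.COLOR_RGB2HSV))
near=np.hypot(W[...,0]-.4335,W[...,1]+.2146)<.06
m=near&(W[...,2]>.012); q=W[m]; print('obj',m.sum(),np.nanpercentile(q,[1,50,99],axis=0).round(4))
br=near&(H>10)&(H<28)&(S>100)&(W[...,2]>.06); print('brass',br.sum(),np.nanmean(W[br],0).round(4))
tp=near&(V<70)&(W[...,2]>.085); print('top disc',tp.sum(),np.nanpercentile(W[tp],[2,50,98],axis=0).round(4))
wz=W[near&(H>95)&(H<125)&(S>80)&(W[...,2]>.01)]
for z in(.02,.04,.06,.075):
    k=wz[abs(wz[:,2]-z)<.006]; print(z,len(k),np.nanpercentile(k,[3,50,97],axis=0)[:,:2].round(4).tolist() if len(k) else '')
E
```

```text
16.4 tcp [ 0.4323 -0.2882  0.0894] x [ 0.001  0.941 -0.338] y [ 1.    -0.     0.001] F [-0.7 -0.8 -0.7] w 0.997 j [-1.04  1.07  1.18  0.55  2.   -1.12]
obj 5707 [[ 0.4071 -0.2429  0.0135]
 [ 0.4331 -0.2364  0.0761]
 [ 0.4597 -0.1955  0.1023]]
brass 307 [ 0.4331 -0.2165  0.0998]
top disc 1182 [[ 0.4104 -0.2399  0.0904]
 [ 0.4322 -0.2229  0.0958]
 [ 0.4544 -0.1933  0.0966]]
0.02 427 [[0.4088, -0.2427], [0.4324, -0.2397], [0.4568, -0.2268]]
0.04 498 [[0.409, -0.2426], [0.4332, -0.2396], [0.4567, -0.2266]]
0.06 606 [[0.4083, -0.2425], [0.4331, -0.2394], [0.4579, -0.2248]]
0.075 501 [[0.409, -0.2427], [0.4339, -0.2391], [0.4579, -0.2249]]
```

The can stands upright on the pad, top at 95.8 mm, studs up, centre about (0.433, −0.2155). I'll reorient the tool to point down for the second grasp.

```bash
python3 - <<'E'
from plan import *
s,R0=st(); A=np.array([.4323,-.33,.22]); x=np.array([0,0,-1.]); y=np.array([1,0,0.]); R1=np.stack([x,y,np.cross(x,y)],1)
L,q=plan(s['tool_pos'],A,R0,R0,0,5,s['joint_pos'],1)
B=np.array([.433,-.2155,.17]); L,q=plan(A,B,R0,R1,0,15,q,1)
L,q=plan(B,np.array([.433,-.2155,.045]),R1,R1,0,5,q,1)
C=np.array([.596,-.374,.17]); L,q=plan(B,C,R1,R1,0,10,q,.4); plan(C,C-[0,0,.125],R1,R1,0,5,q,.4)
f=np.load('pics/t3.npz'); p,d=f['p'],f['d']; W=cloud('top',d); H,S,V=cv2.split(cv2.cvtColor(p,cv2.COLOR_RGB2HSV))
g=(H>45)&(H<85)&(S>100)&(V>40); g[:,:365]=0; g[:110]=0; g[170:]=0; g[:,415:]=0
z=W[...,2]; q=W[g]
for lo,hi in((.047,.065),(-.01,.015)):
    k=q[(q[:,2]>lo)&(q[:,2]<hi)]; print(len(k),np.nanpercentile(k,[1,50,99],axis=0).round(4).tolist(),cv2.minAreaRect((k[:,:2]*1000).astype(np.float32)))
E
```

```text
16.45 tcp [ 0.4327 -0.2931  0.0912] x [ 0.004  0.94  -0.342] y [ 1.    -0.002  0.004] F [-2.  -1.6  3.3] w 0.999 j [-1.04  1.07  1.17  0.55  2.   -1.12]
   5 cost 2.1e-30 [-1.05  0.95  1.12  0.6   2.16 -1.02] dq 0.04 pos [ 0.432 -0.33   0.22 ]
[[-0.0, -0.7, 2.6, 0.0, -0.0, 0.0, 1], [-0.0, -1.5, 5.2, 0.0, -0.0, 0.0, 1], [-0.0, -2.2, 7.7, 0.0, -0.0, 0.0, 1], [-0.0, -3.0, 10.3, 0.0, -0.0, 0.0, 1], [-0.0, -3.7, 12.9, 0.0, -0.0, 0.0, 1]]
   5 cost 5.1e-21 [-0.98  0.72  1.33  0.43  1.79 -1.04] dq 0.08 pos [ 0.433 -0.292  0.203]
   10 cost 1.3e-19 [-0.84  0.51  1.55  0.27  1.4  -0.93] dq 0.08 pos [ 0.433 -0.254  0.187]
   15 cost 1.5e-30 [-0.59  0.36  1.75 -0.    1.03 -0.59] dq 0.09 pos [ 0.433 -0.216  0.17 ]
[[0.0, 0.8, -0.3, -0.93, 0.0, -0.0, 1], [0.0, 1.5, -0.7, -1.87, 0.01, -0.0, 1], [0.0, 2.3, -1.0, -2.8, 0.01, -0.0, 1], [0.0, 3.1, -1.3, -3.73, 0.02, -0.0, 1], [0.0, 3.8, -1.7, -4.67, 0.02, -0.0, 1]]
[[0.0, 0.8, -0.3, -0.93, 0.0, -0.0, 1], [0.0, 1.5, -0.7, -1.87, 0.01, -0.0, 1], [0.0, 2.3, -1.0, -2.8, 0.01, -0.0, 1], [0.0, 3.1, -1.3, -3.73, 0.02, -0.0, 1], [0.0, 3.8, -1.7, -4.67, 0.02, 
[... 1090 characters left out ...]
0.0, 0.4], [8.2, -7.9, 0.0, 0.0, 0.0, 0.0, 0.4]]
   5 cost 1.5e-19 [-0.65  0.78  1.29  0.    1.07 -0.65] dq 0.04 pos [ 0.596 -0.374  0.045]
[[0.0, 0.0, -2.5, 0.0, 0.0, 0.0, 0.4], [0.0, 0.0, -5.0, 0.0, 0.0, 0.0, 0.4], [0.0, 0.0, -7.5, 0.0, 0.0, 0.0, 0.4], [0.0, 0.0, -10.0, 0.0, 0.0, 0.0, 0.4], [0.0, 0.0, -12.5, 0.0, 0.0, 0.0, 0.4]]
281 [[0.5533, -0.4191, 0.0472], [0.594, -0.3747, 0.0543], [0.6387, -0.3322, 0.0581]] ((596.529296875, -375.5843200683594), (86.81136322021484, 88.2877426147461), 0.44244110584259033)
510 [[0.5531, -0.4424, 0.0006], [0.6023, -0.3869, 0.0054], [0.6361, -0.3551, 0.0139]] ((597.81005859375, -391.555419921875), (88.79996490478516, 105.42748260498047), 2.618119239807129)
```

>>> play_rows:
  steps:
    - [0,-0.7,2.6,0,0,0,1]
    - [0,-1.5,5.2,0,0,0,1]
    - [0,-2.2,7.7,0,0,0,1]
    - [0,-3.0,10.3,0,0,0,1]
    - [0,-3.7,12.9,0,0,0,1]

```text
time: 16.87
tool_pos: [0.4324, -0.3248, 0.2194]
tool_rot: [0.122, 0.697, 0.696, -0.121]
force: [0.9, -0.7, -0.2]
width: 0.998
```

>>> play_rows:
  steps:
    - [0,0.8,-0.3,-0.93,0,0,1]
    - [0,1.5,-0.7,-1.87,0,0,1]
    - [0,2.3,-1.0,-2.8,0,0,1]
    - [0,3.1,-1.3,-3.73,0,0,1]
    - [0,3.8,-1.7,-4.67,0,0,1]

```text
time: 17.28
tool_pos: [0.4324, -0.2865, 0.2012]
tool_rot: [0.262, 0.657, 0.657, -0.26]
force: [0.4, 0.8, 0.8]
width: 0.996
```

>>> play_rows:
  steps:
    - [0,0.8,-0.3,-0.93,0,0,1]
    - [0,1.5,-0.7,-1.87,0,0,1]
    - [0,2.3,-1.0,-2.8,0,0,1]
    - [0,3.1,-1.3,-3.73,0,0,1]
    - [0,3.8,-1.7,-4.67,0,0,1]

```text
time: 17.7
tool_pos: [0.4325, -0.2483, 0.1845]
tool_rot: [0.39, 0.591, 0.59, -0.388]
force: [-0.1, 0.0, -0.4]
width: 0.999
```

>>> play_rows:
  steps:
    - [0,0.8,-0.3,-0.93,0,0,1]
    - [0,1.5,-0.7,-1.87,0,0,1]
    - [0,2.3,-1.0,-2.8,0,0,1]
    - [0,3.1,-1.3,-3.73,0,0,1]
    - [0,3.8,-1.7,-4.67,0,0,1]

```text
time: 18.12
tool_pos: [0.4327, -0.2102, 0.1677]
tool_rot: [0.502, 0.5, 0.499, -0.499]
force: [-0.2, -0.5, -0.4]
width: 1.002
```

>>> play_rows:
  steps:
    - [0,0,0,0,0,0,1]
    - [0,0,0,0,0,0,1]
    - [0,0,0,0,0,0,1]

```text
time: 18.37
tool_pos: [0.4328, -0.2107, 0.1674]
tool_rot: [0.5, 0.501, 0.501, -0.498]
force: [-0.4, -0.5, 0.5]
width: 1.004
```

```bash
python3 - <<'E'
from plan import *
to([.433,-.2155,.17],[0,0,-1],[1,0,0])
p,d=snap('wrist','w9.png'); W=cloud('wrist',d); H,S,V=cv2.split(cv2.cvtColor(p,cv2.COLOR_RGB2HSV))
near=np.hypot(W[...,0]-.4335,W[...,1]+.2146)<.05
tp=near&(W[...,2]>.088)&(W[...,2]<.1); r=cv2.minAreaRect((W[tp][:,:2]*1000).astype(np.float32)); print('top',tp.sum(),r,np.nanmedian(W[tp][:,2])); print(cv2.minEnclosingCircle((W[tp][:,:2]*1000).astype(np.float32)))
br=near&(H>10)&(H<28)&(S>100)&(W[...,2]>.06); print('brass',br.sum(),np.nanmean(W[br],0).round(4))
E
```

```text
18.37 tcp [ 0.4328 -0.2107  0.1674] x [ 0.001  0.004 -1.   ] y [1.    0.002 0.001] F [-0.4 -0.5  0.5] w 1.004 j [-0.58  0.36  1.76  0.    1.02 -0.58]
to 1 [ 0.02 -0.48  0.26] [-0.05  0.02 -0.02]
to -1 [ 0.02 -0.48  0.26] [-3.000e-02 -7.000e-02  3.598e+01]
top 2716 ((432.54486083984375, -209.4176483154297), (55.20482635498047, 54.78672790527344), 37.5453987121582) 0.0940107673991536
((432.44110107421875, -209.52418518066406), 28.137615203857422)
brass 420 [ 0.4333 -0.2092  0.13  ]
```

>>> play_rows:
  steps:
    - [0,0,-2.5,0,0,0,1]
    - [0,0,-5,0,0,0,1]
    - [0,0,-7.5,0,0,0,1]
    - [0,0,-10,0,0,0,1]
    - [0,0,-12.2,0,0,0,1]

```text
time: 18.83
tool_pos: [0.4324, -0.2117, 0.0437]
tool_rot: [0.499, 0.501, 0.501, -0.499]
force: [0.3, 0.9, -0.0]
width: 1.002
```

>>> play_rows:
  steps:
    - [0,0,0,0,0,0,1]
    - [0,0,0,0,0,0,0.4]
    - [0,0,0,0,0,0,0.4]
    - [0,0,0,0,0,0,0.4]
    - [0,0,0,0,0,0,0.4]
  force: 50

```text
time: 19.25
tool_pos: [0.4332, -0.2113, 0.0467]
tool_rot: [0.501, 0.501, 0.5, -0.498]
force: [-1.7, -3.1, 5.6]
width: 0.644
```

>>> play_rows:
  steps:
    - [0,0,0,0,0,0,0.4]
    - [0,0,2.5,0,0,0,0.4]
    - [0,0,5,0,0,0,0.4]
    - [0,0,8,0,0,0,0.4]
    - [0,0,11,0,0,0,0.4]

```text
time: 19.67
tool_pos: [0.4323, -0.2104, 0.1573]
tool_rot: [0.5, 0.501, 0.501, -0.498]
force: [1.0, -0.6, -2.1]
width: 0.645
```

```bash
python3 - <<'E'
from plan import *
to([.596,-.3755,.17],[0,0,-1],[1,0,0])
E
```

```text
19.67 tcp [ 0.4323 -0.2104  0.1573] x [ 0.002  0.003 -1.   ] y [1.    0.001 0.002] F [ 1.  -0.6 -2.1] w 0.645 j [-0.58  0.38  1.77  0.    0.99 -0.58]
to 1 [ 16.37 -16.51   1.27] [-0.03  0.02 -0.02]
to -1 [ 16.37 -16.51   1.27] [-3.000e-02 -5.000e-02  3.598e+01]
```

>>> play_rows:
  steps:
    - [1.7,-1.7,0.3,0,0,0,0.4]
    - [3.4,-3.4,0.6,0,0,0,0.4]
    - [5.1,-5.1,0.9,0,0,0,0.4]
    - [6.8,-6.8,1,0,0,0,0.4]
    - [8.5,-8.5,1,0,0,0,0.4]

```text
time: 20.08
tool_pos: [0.5184, -0.2965, 0.1667]
tool_rot: [0.501, 0.501, 0.5, -0.498]
force: [1.0, 0.8, -1.6]
width: 0.642
```

>>> play_rows:
  steps:
    - [1.7,-1.7,0,0,0,0,0.4]
    - [3.4,-3.4,0,0,0,0,0.4]
    - [5.1,-5.1,0,0,0,0,0.4]
    - [6.8,-6.9,0,0,0,0,0.4]
    - [7.9,-8.0,0,0,0,0,0.4]

```text
time: 20.5
tool_pos: [0.5978, -0.3772, 0.1662]
tool_rot: [0.5, 0.501, 0.5, -0.499]
force: [0.1, 0.8, -2.3]
width: 0.643
```

>>> play_rows:
  steps:
    - [0,0,0,0,0,0,0.4]
    - [0,0,0,0,0,0,0.4]
    - [0,0,0,0,0,0,0.4]

```text
time: 20.75
tool_pos: [0.5961, -0.3751, 0.1656]
tool_rot: [0.5, 0.501, 0.501, -0.499]
force: [-0.2, 0.5, -2.6]
width: 0.644
```

```bash
python3 - <<'E'
from plan import *
s,R=st(); to([.596,-.3755,.17],[0,0,-1],[1,0,0])
p,d=snap('wrist','wa.png'); W=cloud('wrist',d); H,S,V=cv2.split(cv2.cvtColor(p,cv2.COLOR_RGB2HSV))
g=(H>45)&(H<85)&(S>100)&(V>40)&(abs(W[...,0]-.596)<.06)&(abs(W[...,1]+.375)<.06); k=W[g]; r=k[k[:,2]>.05]; print('rim',len(r),np.nanpercentile(r,[1,99],axis=0).round(4).tolist())
r=s['tool_pos']; near=np.hypot(W[...,0]-r[0],W[...,1]-r[1])<.05
zt=.094+r[2]-.0465; tp=near&(abs(W[...,2]-zt)<.006); print('zt',zt,tp.sum(),cv2.minEnclosingCircle((W[tp][:,:2]*1000).astype(np.float32)),cv2.minAreaRect((W[tp][:,:2]*1000).astype(np.float32)),np.nanmedian(W[tp][:,2]))
cv2.imwrite('pics/wa.png',p[:,:,::-1])
E
```

```text
20.75 tcp [ 0.5961 -0.3751  0.1656] x [ 0.001  0.003 -1.   ] y [1.    0.002 0.001] F [-0.2  0.5 -2.6] w 0.644 j [-0.65  0.66  1.19  0.    1.3  -0.65]
20.75 tcp [ 0.5961 -0.3751  0.1656] x [ 0.001  0.003 -1.   ] y [1.    0.002 0.001] F [-0.2  0.5 -2.6] w 0.644 j [-0.65  0.66  1.19  0.    1.3  -0.65]
to 1 [-0.01 -0.04  0.44] [-0.04  0.01 -0.02]
to -1 [-0.01 -0.04  0.44] [-2.000e-02 -6.000e-02  3.598e+01]
rim 1096 [[0.5542, -0.4037, 0.0504], [0.6398, -0.3336, 0.1266]]
zt 0.21313879226357002 10428 ((595.6009521484375, -368.12640380859375), 41.02976989746094) ((597.7323608398438, -370.0610656738281), (68.66653442382812, 57.57582473754883), 35.036746978759766) 0.21319301968144216
```

View pics/wa.png

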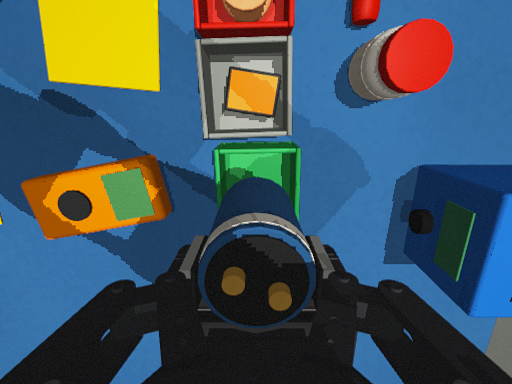

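```bash
python3 - <<'E'
from plan import *
for z in(.210,.213): print(ray('wrist',259.5,270,z), ray('wrist',203,270,z),ray('wrist',316,270,z),ray('wrist',259,213,z),ray('wrist',259,326,z))
print('rim corners',ray('wrist',215,150,.055),ray('wrist',300,147,.055))
E
```

```text
[ 0.5970496  -0.36829188  0.21      ] [ 0.57095964 -0.36832678  0.21      ] [ 0.62314778 -0.36825697  0.21      ] [ 0.59668363 -0.34001636  0.21      ] [ 0.59697248 -0.40049371  0.21      ]
[ 0.59700339 -0.36630368  0.213     ] [ 0.57164193 -0.3663376   0.213     ] [ 0.62237285 -0.36626974  0.213     ] [ 0.59664764 -0.33881767  0.213     ] [ 0.59692843 -0.39760636  0.213     ]
rim corners [ 0.55531859 -0.33602199  0.055     ] [ 0.63807046 -0.33297395  0.055     ]
```

```bash
python3 - <<'E'
from plan import *
f=np.load('pics/wa.npz'); p,d=f['p'],f['d']; W=cloud('wrist',d); H,S,V=cv2.split(cv2.cvtColor(p,cv2.COLOR_RGB2HSV))
for u,v in((259,225),(259,250),(259,270),(259,300),(259,318),(220,270),(300,270),(205,270),(314,270)): print((u,v),W[v,u].round(4),p[v,u])
mask=np.zeros(d.shape,np.uint8); cv2.ellipse(mask,(259,276),(42,38),0,0,360,1,-1); dark=(mask>0)&(V<60)
q=W[dark]; q=q[~np.isnan(q[:,0])]; z=np.median(q[:,2]); q=q[abs(q[:,2]-z)<.008]; c=q.mean(0); n=np.linalg.svd(q-c,full_matrices=False)[2][2]; print('disc',len(q),c.round(4),'normal',n.round(3))
bl=(H>95)&(H<125)&(S>80)&(V<140); bl[:180]=0; bl[225:]=0; bl[:,:205]=0; bl[:,300:]=0; w=W[bl]; w=w[~np.isnan(w[:,0])&(w[:,2]>.1)]
for a in np.arange(.12,.21,.015):
    k=w[abs(w[:,2]-a)<.006]; print(round(a,3),len(k),np.percentile(k,[2,50,98],axis=0)[:,:2].round(4).tolist() if len(k)>5 else '')
E
```

```text
(259, 225) [ 0.5967 -0.3451  0.2111] [17 37 58]
(259, 250) [ 0.5967 -0.3562  0.213 ] [36 34 34]
(259, 270) [ 0.5968 -0.3658  0.2138] [23 20 20]
(259, 300) [ 0.5969 -0.3823  0.2132] [17 16 19]
(259, 318) [ 0.5969 -0.392   0.214 ] [18 20 19]
(220, 270) [ 0.5793 -0.366   0.2135] [22 21 20]
(300, 270) [ 0.615  -0.3658  0.2137] [14 17 19]
(205, 270) [ 0.5725 -0.3665  0.2127] [19 45 71]
(314, 270) [ 0.6217 -0.3668  0.2122] [25 48 75]
disc 4048 [ 0.5972 -0.3678  0.2134] normal [-0.007  0.003 -1.   ]
0.12 0 
0.135 235 [[0.5731, -0.3576], [0.5947, -0.3479], [0.6175, -0.345]]
0.15 339 [[0.5719, -0.3585], [0.5947, -0.3474], [0.6179, -0.345]]
0.165 422 [[0.5717, -0.359], [0.5948, -0.3474], [0.6172, -0.345]]
0.18 550 [[0.5737, -0.3569], [0.5954, -0.3473], [0.6174, -0.345]]
0.195 331 [[0.5771, -0.3532], [0.5959, -0.3467], [0.6141, -0.345]]
```

The can is upright in hand: disc normal vertical, top at 213 mm, centre about (0.596, −0.373), against a bin centre of (0.5965, −0.376). The far side of the bin at (258,150) looks clear. Lowering.

>>> play_rows:
  steps:
    - [0,-0.3,-1.5,0,0,0,0.4]
    - [0,-0.3,-3,0,0,0,0.4]
    - [0,-0.3,-4.5,0,0,0,0.4]
    - [0,-0.3,-6,0,0,0,0.4]
    - [0,-0.3,-7.5,0,0,0,0.4]

```text
time: 21.22
tool_pos: [0.5961, -0.378, 0.0902]
tool_rot: [0.5, 0.501, 0.501, -0.498]
force: [0.4, -0.7, -2.3]
width: 0.643
```

>>> play_rows:
  steps:
    - [0,0,-1,0,0,0,0.4]
    - [0,0,-2,0,0,0,0.4]
    - [0,0,-3,0,0,0,0.4]
    - [0,0,-3.5,0,0,0,0.4]
    - [0,0,-3.5,0,0,0,0.4]

```text
time: 21.63
tool_pos: [0.5961, -0.3782, 0.0542]
tool_rot: [0.499, 0.501, 0.501, -0.499]
force: [-0.2, 0.0, -1.8]
width: 0.646
```

>>> play_rows:
  steps:
    - [0,0,-0.2,0,0,0,0.4]
    - [0,0,-0.4,0,0,0,0.4]
    - [0,0,-0.6,0,0,0,0.4]
    - [0,0,-0.6,0,0,0,0.4]

```text
time: 21.97
tool_pos: [0.5966, -0.3786, 0.0493]
tool_rot: [0.5, 0.501, 0.501, -0.499]
force: [-0.1, 0.5, -1.9]
width: 0.646
```

>>> play_rows:
  steps:
    - [0,0,-0.1,0,0,0,0.4]
    - [0,0,-0.2,0,0,0,0.4]
    - [0,0,-0.3,0,0,0,0.4]
    - [0,0,-0.3,0,0,0,0.4]

```text
time: 22.3
tool_pos: [0.5967, -0.3788, 0.0477]
tool_rot: [0.5, 0.501, 0.5, -0.499]
force: [-4.9, 2.9, 14.6]
width: 0.64
```

Contact with the floor at the expected height. Releasing and rising.

>>> play_rows:
  steps:
    - [0,0,0.1,0,0,0,0.68]
    - [0,0,0.1,0,0,0,0.72]
    - [0,0,0.1,0,0,0,0.8]
    - [0,0,0.1,0,0,0,1]
    - [0,0,0.1,0,0,0,1]

```text
time: 22.72
tool_pos: [0.5966, -0.3786, 0.0472]
tool_rot: [0.5, 0.501, 0.501, -0.499]
force: [1.8, 0.8, 0.5]
width: 1.001
```

>>> play_rows:
  steps:
    - [0,0,1.5,0,0,0,1]
    - [0,0,4,0,0,0,1]
    - [0,0,7,0,0,0,1]
    - [0,0,10,0,0,0,1]
    - [0,0,14,0,0,0,1]

```text
time: 23.13
tool_pos: [0.5956, -0.3779, 0.1868]
tool_rot: [0.499, 0.501, 0.502, -0.499]
force: [0.5, -0.6, -0.3]
width: 0.998
```

>>> play_rows:
  steps:
    - [-3,-3,2,0,0,0,1]
    - [-6,-5,3,0,0,0,1]
    - [-9,-6,3,0,0,0,1]
    - [-12,-6,3,0,0,0,1]
    - [-14,-6,3,0,0,0,1]

```text
time: 23.55
tool_pos: [0.4539, -0.4392, 0.2174]
tool_rot: [0.5, 0.501, 0.5, -0.499]
force: [-0.6, -0.5, 1.0]
width: 1.002
```

```bash
python3 - <<'E'
from plan import *
s,R=st()
f0=np.load('pics/t0.npz')
p,d=snap('top','te.png'); W=cloud('top',d); W0=cloud('top',f0['d']); H,S,V=cv2.split(cv2.cvtColor(p,cv2.COLOR_RGB2HSV))
near=np.hypot(W[...,0]-.5965,W[...,1]+.3755)<.045
tp=near&(W[...,2]>.085)&(W[...,2]<.1); print('disc top cam',tp.sum(),np.nanmean(W[tp],0).round(4),cv2.minEnclosingCircle((W[tp][:,:2]*1000).astype(np.float32)))
br=near&(H>8)&(H<30)&(S>100); print('brass',br.sum(),np.nanmean(W[br],0).round(4))
reg=np.s_[150:205,125:205]; print('tray z before/after',np.nanmedian(W0[150:205,155:180,2]),np.nanmedian(W[150:205,155:180,2]))
bl=np.zeros(H.shape,bool); bl[145:212,205:280]=1; k=bl&(V<55)&(S<130); n,l,stt,c=cv2.connectedComponentsWithStats(k.astype(np.uint8))
for i in range(1,n):
    if stt[i,4]>12: print('dark',c[i].round(),stt[i,4],w2s(np.nanmedian(W[l==i],0)).round(3),np.nanmedian(W[l==i][:,2]).round(3))
w,dw=snap('wrist','we.png'); w=cv2.resize(w,(400,300)); a=cv2.resize(p[85:245,110:430],(400,200)); a=cv2.copyMakeBorder(a,0,100,0,0,cv2.BORDER_CONSTANT); b=cv2.resize(p[135:220,200:285],(300,300),interpolation=cv2.INTER_CUBIC)
cv2.imwrite('pics/ce.png',np.hstack([a,b])[:,:,::-1])
E
```

```text
23.55 tcp [ 0.4539 -0.4392  0.2174] x [ 0.001  0.003 -1.   ] y [ 1.    -0.     0.001] F [-0.6 -0.5  1. ] w 1.002 j [-0.86  0.51  1.33  0.    1.3  -0.87]
disc top cam 0 [nan nan nan] ((0.0, 0.0), 0.0)
brass 0 [nan nan nan]
tray z before/after 0.10180633380588558 0.10075666701113116
dark [240. 157.] 1092 [0.069 0.01 ] 0.024
dark [215. 181.] 81 [0.013 0.09 ] 0.005
dark [262. 198.] 179 [-0.087 -0.023] 0.093
dark [242. 182.] 91 [0.002 0.018] 0.019
dark [242. 196.] 108 [-0.039  0.017] 0.02
dark [217. 198.] 32 [-0.034  0.089] 0.005<stdin>:6: RuntimeWarning: Mean of empty slice
<stdin>:7: RuntimeWarning: Mean of empty slice
```

View pics/ce.png

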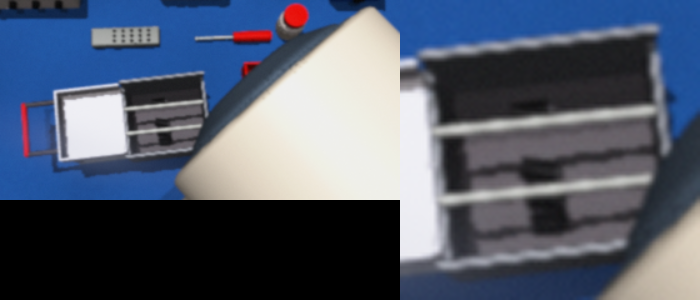

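The arm blocks the view of the bin. The tray is empty and level, and dark parts lie deep below the bars at (535,105), (540,168) and (547,215). I'll swing the arm clear and check numerically.

>>> play_rows:
  steps:
    - [0,1,3,0,0,0,1]
    - [0,3,6,0,0,0,1]
    - [0,6,9,0,0,0,1]
    - [0,9.5,11,0,0,0,1]
    - [0,13,11,0,0,0,1]

```text
time: 24.07
tool_pos: [0.4583, -0.3085, 0.3316]
tool_rot: [0.502, 0.501, 0.498, -0.498]
force: [2.1, -0.2, 0.6]
width: 0.999
```

>>> play_rows:
  steps:
    - [0,3.5,0,0,0,0,1]
    - [0,7,0,0,0,0,1]
    - [0,10.5,0,0,0,0,1]
    - [0,14,0,0,0,0,1]
    - [0,17.5,0,0,0,0,1]

```text
time: 24.48
tool_pos: [0.4568, -0.1318, 0.3275]
tool_rot: [0.5, 0.501, 0.501, -0.498]
force: [0.1, 1.1, -0.2]
width: 1.0
```

>>> play_rows:
  steps:
    - [0,3.5,0,0,0,0,1]
    - [0,7,0,0,0,0,1]
    - [0,10.5,0,0,0,0,1]
    - [0,14,0,0,0,0,1]
    - [0,17.5,0,0,0,0,1]

```text
time: 24.9
tool_pos: [0.4567, 0.0435, 0.3275]
tool_rot: [0.5, 0.501, 0.501, -0.498]
force: [1.7, -0.4, 0.4]
width: 1.004
```

>>> play_rows:
  steps:
    - [-1,3.5,0,0,0,0,1]
    - [-2,7,0,0,0,0,1]
    - [-3,10.5,0,0,0,0,1]
    - [-4,14,0,0,0,0,1]
    - [-4,14,0,0,0,0,1]

```text
time: 25.32
tool_pos: [0.4149, 0.1867, 0.3275]
tool_rot: [0.501, 0.5, 0.502, -0.497]
force: [0.1, -1.5, -0.0]
width: 1.0
```

```bash
python3 - <<'E'
from plan import *
s,R=st(); f0=np.load('pics/t0.npz'); p,d=snap('top','tf.png'); W=cloud('top',d); H,S,V=cv2.split(cv2.cvtColor(p,cv2.COLOR_RGB2HSV))
near=np.hypot(W[...,0]-.5965,W[...,1]+.3755)<.045
tp=near&(W[...,2]>.085)&(W[...,2]<.099); q=W[tp]; print('disc',len(q)); 
if len(q)>10:
    A=np.c_[q[:,:2],np.ones(len(q))]; print('tilt',np.linalg.lstsq(A,q[:,2],rcond=None)[0].round(3)[:2],'z',np.median(q[:,2]).round(4),cv2.minAreaRect((q[:,:2]*1000).astype(np.float32)),q.mean(0).round(4))
br=near&(H>8)&(H<30)&(S>90)&(W[...,2]>.07); print('brass',br.sum(),np.nanmean(W[br],0).round(4))
# moved objects: image difference outside sorter/arm
df=np.abs(p.astype(int)-f0['p']).max(2); hs={'remote':(180,240,103,126),'screwdriver':(262,330,106,122),'jar':(330,360,85,120),'red':(303,338,133,168),'grey':(338,371,131,167),'meter':(375,418,182,242)}
for k,(a,b,c,e) in hs.items(): print(k,(df[c:e,a:b]>60).mean().round(3))
n=cv2.connectedComponentsWithStats(((V<50)&(W[...,2]<.045)&(W[...,2]>.012)).astype(np.uint8)[140:215,200:290]); print([(n[3][i].round(),n[2][i,4],n[2][i,2:4]) for i in range(1,n[0]) if n[2][i,4]>10])
k=np.zeros(H.shape,bool); k[135:220,205:290]=1; print('above bars?',(k&(W[...,2]>.105)&(np.abs(w2s(W)[...,0])<.07)&(w2s(W)[...,1]<.085)&(w2s(W)[...,1]>-.065)).sum())
E
```

```text
25.32 tcp [0.4149 0.1867 0.3275] x [ 0.001  0.005 -1.   ] y [1.    0.006 0.001] F [ 0.1 -1.5 -0. ] w 1.0 j [0.29 0.15 1.57 0.   1.42 0.28]
disc 318
tilt [ 0.029 -0.056] z 0.096 ((595.10302734375, -374.7073974609375), (54.097015380859375, 55.04001235961914), 42.35252380371094) [ 0.5933 -0.3731  0.0953]
brass 67 [ 0.5963 -0.3784  0.0989]
remote 0.0
screwdriver 0.0
jar 0.0
red 0.0
grey 0.0
meter 0.0
[(array([39., 17.]), np.int32(171), array([59, 18], dtype=int32)), (array([36., 25.]), np.int32(35), array([11,  5], dtype=int32)), (array([13., 41.]), np.int32(17), array([ 2, 15], dtype=int32)), (array([39., 43.]), np.int32(52), array([11,  6], dtype=int32)), (array([42., 56.]), np.int32(84), array([11, 10], dtype=int32))]
above bars? 0
```

The can is standing in the bin: top at 96 mm, centre about (0.595, −0.375), and no other object shifted. I still need a count of four small parts in the box, so I'll cluster the wrist depth data from several stored views.

```bash
python3 - <<'E'
from plan import *
s,R=st(); C=np.array(calibration('wrist')['extrinsics']); Rc=C[:3,:3]; oc=-Rc.T@C[:3,3]
cR=R.T@Rc.T; co=R.T@(oc-s['tool_pos'])   # camera in tool frame
c=cal('top')
def wcloud(d,pos,Rt):
    k=calibration('wrist'); v,u=np.mgrid[:d.shape[0],:d.shape[1]]; P=np.stack([(u-k['cx'])/k['fx']*d,(v-k['cy'])/k['fy']*d,d],-1)
    return P@(Rt@cR).T+Rt@co+pos
views={'w4':([.4788,-.0292,.1867],[.815,-.029,.577,.042]),'w5':([.5189,-.0257,.1723],[.818,-.03,.572,.042])}
w,d=snap('wrist','wg.png'); 
data=[(n,np.load(f'pics/{n}.npz')['d'],np.array(a),Rq(b).as_matrix()) for n,(a,b) in views.items()]+[('now',d,s['tool_pos'],R)]
for n,d,pos,Rt in data:
    W=wcloud(d,pos,Rt); L=w2s(W); z=W[...,2]
    m=(abs(L[...,0])<.071)&(L[...,1]>-.07)&(L[...,1]<.09)&(z>.010)&(z<.07)&(d>0)
    print(n,m.sum(),'floor z',np.median(z[(abs(L[...,0])<.07)&(L[...,1]>-.07)&(L[...,1]<.09)&(z<.012)&(d>0)]).round(4) )
    img=np.zeros((180,160),np.uint8); x=((L[m][:,0]+.08)*1000).astype(int); y=((L[m][:,1]+.08)*1000).astype(int); img[y.clip(0,179),x.clip(0,159)]=255
    img=cv2.morphologyEx(img,cv2.MORPH_CLOSE,np.ones((3,3))); N=cv2.connectedComponentsWithStats(img)
    for i in range(1,N[0]):
        if N[2][i,4]>40:
            yy,xx=np.nonzero(N[1]==i); r=cv2.minAreaRect(np.stack([xx,yy],1).astype(np.float32)); sel=(N[1][y.clip(0,179),x.clip(0,159)]==i); print('  local mm',(N[3][i]-80).round(),'area',N[2][i,4],'size',np.round(r[1]),'ang',round(r[2]),'zmax',np.percentile(z[m][sel],95).round(3))
E
```

```text
25.37 tcp [0.4157 0.1845 0.3274] x [ 0.001  0.004 -1.   ] y [1.    0.006 0.001] F [ 0.5 -0.6 -0.3] w 1.004 j [0.28 0.15 1.57 0.   1.42 0.28]
w4 1005 floor z 0.0029
  local mm [-10.  19.] area 868 size [36. 33.] ang 3 zmax 0.021
  local mm [48. 22.] area 463 size [31. 15.] ang 90 zmax 0.021
w5 1789 floor z 0.0029
  local mm [-27.  18.] area 1168 size [47. 35.] ang 2 zmax 0.021
  local mm [49. 22.] area 490 size [17. 31.] ang 0 zmax 0.021
now 457 floor z 0.0028
  local mm [-39.  19.] area 577 size [26. 31.] ang 4 zmax 0.021
  local mm [ 1. 22.] area 465 size [32. 17.] ang 74 zmax 0.021
  local mm [52. 24.] area 280 size [31. 11.] ang 87 zmax 0.022
  local mm [-13.  26.] area 57 size [22.  5.] ang 90 zmax 0.02
```

Combined views show caps lying on the box floor at local x ≈ 52, and contiguous from −52 to +9 mm. That span is about three 18 mm widths, so four in total, with tops at 21 mm. Handing in.

```bash
python3 -c "
from bench import *
print(job_done())"
```

```text
the job is handed in; nothing more can be done
None
```

I carried the job through and handed it in at about 25 s of the 72 s. No verdict was reported.

**What I did:** I tipped the tray to about 1.86 rad and swung it back down. I took the big capacitor off the bars with a tilted grip and stood it on the largest yellow pad, terminals up. Then I let go, gripped it again from above and lowered it into the green bin until it touched the floor.

**Last checks:**

| Check | Result |
|---|---|
| Big capacitor | Upright in the green bin, top at about 96 mm; centre within about 3 mm of the bin's; terminals up |
| Tray | Down and empty |
| On top of the bars | Nothing left |
| Remote, screwdriver, jar, red and grey bins, multimeter | No change in the top camera image |
| Gripper | Clear of everything |

**What failed or disagreed:**
- **First grasp:** the gripper missed the tray's red bar. The real fingertips sit about 28 mm further back than the reported tool point suggests. I corrected for that from then on.
- **Tray coming down:** the wrist force read 84 N at the end of the swing, below the 120 N limit.
- **Capacitor on the pad:** two wrist views put its position about 5 mm apart. I checked it again against the bin before lowering.
- **Small capacitors:** the count of four is inferred. One was seen separately in the depth views. The others form a contiguous group about three capacitor widths across, partly hidden by a bar. All measured tops were at about 21 mm, well below the bars.

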